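Lay out the rosettes on the psaltery soundboard

ROBOT

A 7-joint arm with a two-finger parallel gripper is mounted at the origin on the work surface. World frame = base frame: x ahead of the robot, y to its left, z up, the work surface at z = 0. Lengths are in m, angles in degrees, forces in N, time in s.
With the tool pointing down it reaches from about 0.375 to 0.925 m from the base axis. Payload 3.1 kg.
Tool frame: the origin (TCP) lies at the very end of the fingers, on their centre line; the grasp point (between the pads) lies robot.grip_depth behind it (robot.grip_depth is the distance from the TCP to the grasp point, in m); y points along the fingers, z is the direction in which the jaws open and shut, and the axes are right-handed (so a half turn about y gives the same grasp; the last joint's range is limited). The gripper opens to 85 mm and grips with 20 to 120 N. Pads are 22 mm wide; open, the fingers measure 114 mm over their backs; the gripper's body (76 mm by 85 mm) begins 54 mm behind the grasp point. The pads swing forward as they close: fully open they stand 13 mm farther back than shut.
Start: joints at [-71.093, 21.939, 2.515, 91.553, -1.026, 66.532, -2.859], TCP at [0.27, 0.591, 0.231] pointing down, gripper open.
Joint ranges: [-149.38, 149.38], [-23.57, 123.04], [-84.95, 90], [0, 143.3], [-89.99, 269.99], [3.08, 112.72], [-163.45, 163.45]. Speed limits (degrees/s): [159.86, 159.86, 180, 180, 180, 180, 180].

INTERFACE

Orientations are given as a 3x3 rotation matrix whose columns are the frame's x, y, z axes.
In Python, from workcell import robot, grab_frame gives the robot as it stands. The module is installed in compiled form; this text tells all that it offers.
- The arm moves only by the tool jog_arm, never from a script. Its argument "rows" is a list of rows, each an object with "dp": the shift along the tool's x, y, z in cm, a list of three; "yaw": the turn about the tool's y in rad. In form: [{"dp": [x, y, z], "yaw": yaw}, ...]. A call has 1 to 8 rows; each row shifts and turns the pose as measured when the row begins, along the tool's axes as they then stand; what a row does not reach is not made up. A row lasts 1/12 s, in which the tool goes at most 41.7 mm and 7.16 degrees, less where a joint would pass 70% of its speed; a pose out of reach is approached as far as the arm can. A call with a gripper value outside its range is refused whole. "hand" is the closure, from 0 (fully open) to 1 (shut), set as the call begins (left out, the last holds). The fingers move at their own pace and stop on an object; the grip force is fixed at half the most. Time passes only in rows, so rows that do not move let the fingers close. It gives the time, the measured TCP pose, the force and the opening at its end, in the units of the state.
- robot.get_obs(): the state, without advancing time (a new reading comes with each control period).
- grab_frame(name): name is "side" or "top" or "wrist"; returns a dict with "image" (480x640x3 uint8, red, green, blue), "mtx" (3x3 intrinsics, pixels), "cam_to_world" (4x4, takes a point from camera to world coordinates). Camera axes: x right, y down, z forward; pixel columns grow to the right and rows downward; lengths in m; the calibration is good to about 2 mm. A picture is of the moment at which its call begins. There is no depth.
- robot.sign_off(): hands the job in, once; it reports no verdict.
The state is a dict: "time_s": time; "q": joint angles; "joint_vel": joint speeds; "effort": joint torques, N m; "ee_pos": TCP position; "eef_rot": TCP orientation; "contact_force": force on the tool from outside, world axes, zero at the start; "moment": the same for the moment, N m; "grip_width": finger opening in m.
Only numpy, scipy, OpenCV 4.12 (cv2) and the standard library are available. Lean on these libraries where they do the work, as an engineer would, in place of code of your own. Each camera call takes 0.05 s, during which the arm holds its last target. There are 200 camera calls.

TASK

Dry-fit the roses on the unfinished psaltery: pick out the four carved, pierced rosettes on the bench and lay each one, carved face up and flat, on the soundboard over the sound hole that goes with its size (largest rosette over the largest hole, and so on down to the smallest over the smallest), centred so that its rim covers the edge of the hole all round. Set them down gently rather than dropping them, and leave the plain uncarved disc and the glue tin where they are.

Things in the scene. Friction and masses are not known exactly. Their poses are not given: they have to be found in the camera images.
- rosette_smallest (a point): The smallest carved rosette: a loose flat round disc of dark wood, 30 mm across and 8 mm thick, pierced by a wreath of four petal-shaped openings too small for a finger, lying flat on the bench, carved face up. The point is its centre, half-way up (4 mm above what it lies on); z is up. Its edge can be gripped across any diameter.
- rosette_second (a point): The second smallest carved rosette: a loose flat round disc of dark wood, 42 mm across and 8 mm thick, pierced by a wreath of six petal-shaped openings too small for a finger, lying flat on the bench, carved face up. The point is its centre, half-way up (4 mm above what it lies on); z is up. Its edge can be gripped across any diameter.
- rosette_third (a point): The second largest carved rosette: a loose flat round disc of dark wood, 54 mm across and 8 mm thick, pierced by a wreath of eight petal-shaped openings too small for a finger, lying flat on the bench, carved face up. The point is its centre, half-way up (4 mm above what it lies on); z is up. Its edge can be gripped across any diameter.
- rosette_largest (a point): The largest carved rosette: a loose flat round disc of dark wood, 66 mm across and 8 mm thick, pierced by a wreath of twelve petal-shaped openings too small for a finger, lying flat on the bench, carved face up. The point is its centre, half-way up (4 mm above what it lies on); z is up. Its edge can be gripped across any diameter.
- hole_smallest (a point): The smallest sound hole, 14 mm across, one of four round holes 120 mm apart at the corners of a square in the pale flat top of the fixed, unstrung psaltery (box 292 x 390 mm, centred on that square, wide edge to the robot; nothing on it stands over 57 mm). The point is the centre of the hole's mouth, level with the soundboard, 55 mm above the bench; z up, x and y along the square's sides.
- hole_second (a point): The second smallest sound hole, 26 mm across, one of four round holes 120 mm apart at the corners of a square in the pale flat top of the fixed, unstrung psaltery (box 292 x 390 mm, centred on that square, wide edge to the robot; nothing on it stands over 57 mm). The point is the centre of the hole's mouth, level with the soundboard, 55 mm above the bench; z up, x and y along the square's sides.
- hole_third (a point): The second largest sound hole, 38 mm across, one of four round holes 120 mm apart at the corners of a square in the pale flat top of the fixed, unstrung psaltery (box 292 x 390 mm, centred on that square, wide edge to the robot; nothing on it stands over 57 mm). The point is the centre of the hole's mouth, level with the soundboard, 55 mm above the bench; z up, x and y along the square's sides.
- hole_largest (a point): The largest sound hole, 50 mm across, one of four round holes 120 mm apart at the corners of a square in the pale flat top of the fixed, unstrung psaltery (box 292 x 390 mm, centred on that square, wide edge to the robot; nothing on it stands over 57 mm). The point is the centre of the hole's mouth, level with the soundboard, 55 mm above the bench; z up, x and y along the square's sides.
- blank_disc (a point): A bystander: a loose uncarved blank, a plain solid disc of the same dark wood, 48 mm in diameter and 8 mm thick, without any openings, lying on the bench among the rosettes. The point is its centre, half-way up.
- glue_tin (a point): A bystander: a closed round glue tin, 51 mm in diameter and 44 mm tall, loose on the bench. The point is its centre, half-way up.
Not all that is in view belongs to the job. What is shaped like the part that bears rosette_second but blue or orange is not meant.

How it is judged (in metres and radians):
At the end, for the whole second after the job is handed in: Each rosette lies flat (0.1 rad), carved face up, on the soundboard, its centre within 8 mm horizontally of the centre of the hole of its size rank (rim covering the hole), released and at rest; the blank disc and glue tin are within 20 mm of where they began (horizontal distance between rosette_smallest and hole_smallest below 0.008 m and z of rosette_smallest in the frame of hole_smallest between 0.002 and 0.0065 m and angle between each of rosette_smallest, rosette_second, rosette_third, rosette_largest's own z axis and vertical below 0.1 rad and linear speed of each of rose_smallest, rose_second, rose_third, rose_largest below 0.02 m/s and horizontal distance between rosette_second and hole_second below 0.008 m and z of rosette_second in the frame of hole_second between 0.002 and 0.0065 m and horizontal distance between rosette_third and hole_third below 0.008 m and z of rosette_third in the frame of hole_third between 0.002 and 0.0065 m and horizontal distance between rosette_largest and hole_largest below 0.008 m and z of rosette_largest in the frame of hole_largest between 0.002 and 0.0065 m and distance of each of blank_disc, glue_tin from where it was at the start of the episode below 0.02 m); the robot touches nothing.
It fails at once if the uncarved blank is moved more than 20 mm (distance of blank_disc from where it was at the start of the episode above 0.02 m).
It fails at once if the glue tin is moved more than 20 mm (distance of glue_tin from where it was at the start of the episode above 0.02 m).
It fails at once if a rosette is dropped or thrown: out of the fingers and faster than 0.7 m/s (a fall of 25 mm) ((linear speed of rose_smallest above 0.7 m/s and contact force between rose_smallest and the fingers below 0.01 N) or (linear speed of rose_second above 0.7 m/s and contact force between rose_second and the fingers below 0.01 N) or (linear speed of rose_third above 0.7 m/s and contact force between rose_third and the fingers below 0.01 N) or (linear speed of rose_largest above 0.7 m/s and contact force between rose_largest and the fingers below 0.01 N)).
It also fails if it takes over 115 s, if anything falls off the work surface, if the arm or the gripper's body presses on something with over 40 N, if the wrist force passes 120 N, or if a joint passes its speed limit or range.

## Working session

There is one attempt and no reset: what is moved stays moved. The work goes in short steps, Python scripts to look and compute and a tool call to move; the robot and the scene stay as the last step left them, time stands still between calls to the robot, and variables do not carry over. Pictures are saved under pics/ and viewed, on a budget of 14 in all, crops included, one or two more only if the job needs it, and the job is handed in when it is done.

Besides the shell and the picture viewer there is one more tool, called after ">>>" as name(argument=value, ...) on one line, values as JSON. jog_arm: Moves the arm, as the interface text tells. Its arguments: {"type":"object","properties":{"rows":{"type":"array","items":{"type":"object","properties":{"dp":{"type":"array","items":{"type":"number"}},"yaw":{"type":"number"}}}},"hand":{"type":"number"}},"required":["rows"]}

```bash
mkdir -p pics
python3 - <<'E'
from workcell import robot, grab_frame
import cv2,numpy as np
o=robot.get_obs();print(o['time_s'],o['ee_pos'],np.round(o['eef_rot'],3),o['grip_width'],robot.grip_depth)
for n in("top","side"):
    f=grab_frame(n);cv2.imwrite(f"pics/{n}0.png",f['image'][:,:,::-1]);print(n,f['mtx'],np.round(f['cam_to_world'],3))
    np.savez(f"{n}0.npz",**f)
E
```

```text
0.0 [0.26927428 0.59054594 0.22985433] [[ 0.91  -0.001  0.415]
 [-0.415 -0.002  0.91 ]
 [ 0.    -1.    -0.003]] 0.08531670746793381 0.0187
top [[527.17675701   0.         322.43603389]
 [  0.         527.17675701 238.10324417]
 [  0.           0.           1.        ]] [[ 0.021 -0.998  0.056  0.539]
 [-0.999 -0.023 -0.023 -0.039]
 [ 0.025 -0.056 -0.998  1.089]
 [ 0.     0.     0.     1.   ]]
side [[547.73773252   0.         320.78133217]
 [  0.         547.73773252 237.31773799]
 [  0.           0.           1.        ]] [[ 0.938 -0.261  0.226  0.369]
 [-0.346 -0.695  0.631 -0.7  ]
 [-0.008 -0.67  -0.742  0.855]
 [ 0.     0.     0.     1.   ]]
```

View pics/top0.png

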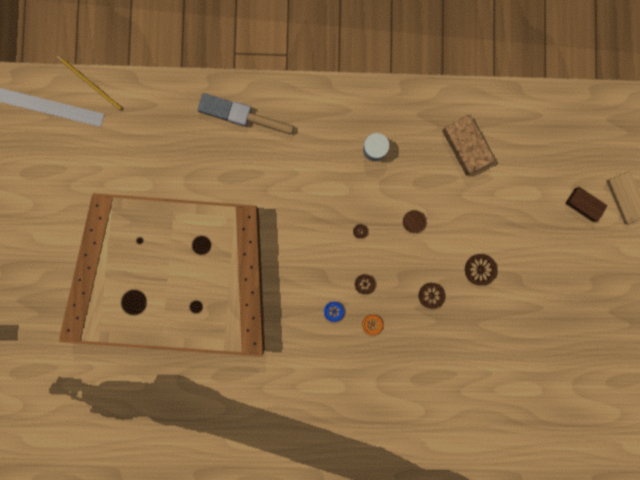

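View pics/side0.png

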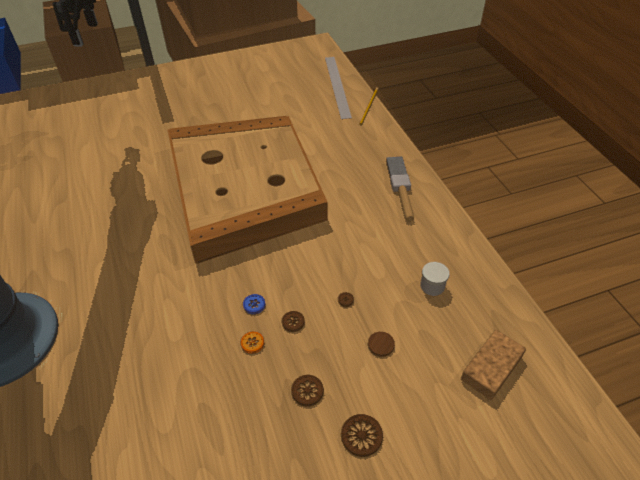

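```bash
cat > h.py <<'E'
import numpy as np,cv2
def ray(f,uv,z):
    T=f['cam_to_world'];d=T[:3,:3]@np.linalg.inv(f['mtx'])@[uv[0],uv[1],1.]
    o=T[:3,3];return (o+d*(z-o[2])/d[2])
def blobs(f,z,dark=70,amin=20,amax=3000):
    """dark blobs -> (world centre of hull at plane z, world max/min extents mm, pixel)"""
    g=f['image'].max(2);m=(g<dark).astype(np.uint8)
    out=[]
    for c in cv2.findContours(m,cv2.RETR_EXTERNAL,cv2.CHAIN_APPROX_NONE)[0]:
        c=cv2.convexHull(c)
        if not amin<cv2.contourArea(c)<amax: continue
        w=np.array([ray(f,p[0],z)[:2]*1000 for p in c],np.float32)
        (x,y),s,a=cv2.minAreaRect(w);out.append((x,y,s,c[:,0].mean(0)))
    return out
E
python3 - <<'E'
from h import *
pix={'top':(330,160,520,345),'side':(235,285,400,460)}
box={'top':(100,215,235,345),'side':(190,135,300,205)}
for n in pix:
    f=dict(np.load(n+'0.npz'))
    for nm,R,z,dk in(('bench',pix[n],.008,100),('hole',box[n],.055,90)):
        for x,y,s,p in blobs(f,z,dk,12):
            if R[0]<p[0]<R[2] and R[1]<p[1]<R[3]: print(n,nm,np.round([x,y],1),np.round(s,1),np.round(p))
a=cv2.resize(cv2.imread('pics/top0.png')[205:340,325:505],None,fx=4,fy=4,interpolation=2)
cv2.imwrite('pics/c1.png',a)
E
```

```text
top bench [452.4 -89.8] [17.3 18.7] [333. 311.]
top bench [ 452.8 -105.7] [36.9 12.6] [341. 311.]
top bench [ 487.4 -290.9] [51.1 55.7] [432. 295.]
top bench [ 509.1 -153.7] [38.8 41.1] [365. 283.]
top bench [ 543.9 -392.9] [61.8 66.6] [480. 267.]
top bench [ 617.7 -141.6] [26.8 28.9] [360. 230.]
top bench [ 638.9 -253.1] [43.5 45.8] [414. 221.]
top hole [459.3 178.9] [21.2 23.2] [197. 306.]
top hole [465.6 300.3] [46.4 46. ] [132. 302.]
top hole [584.9 292.7] [9.8 9.7] [139. 240.]
top hole [578.8 173.3] [35.2 35. ] [201. 245.]
side bench [ 542.3 -395. ] [65.8 67.8] [362. 435.]
side bench [ 487.  -293.7] [54.5 56. ] [306. 391.]
side bench [ 638.2 -256.9] [50.6 46.1] [379. 344.]
side bench [ 507.4 -156.4] [45.7 40.2] [293. 322.]
side bench [ 449.5 -108.2] [18.6 40. ] [255. 310.]
side bench [451.3 -91.2] [19.5 16.8] [253. 303.]
side bench [ 615.9 -145. ] [34.7 28.4] [345. 299.]
side hole [459.3 179.7] [18.7 21.8] [221. 191.]
side hole [578.3 172.1] [33.4 33.4] [277. 180.]
side hole [464.2 295.3] [38.2 46.2] [212. 157.]
```

View pics/c1.png

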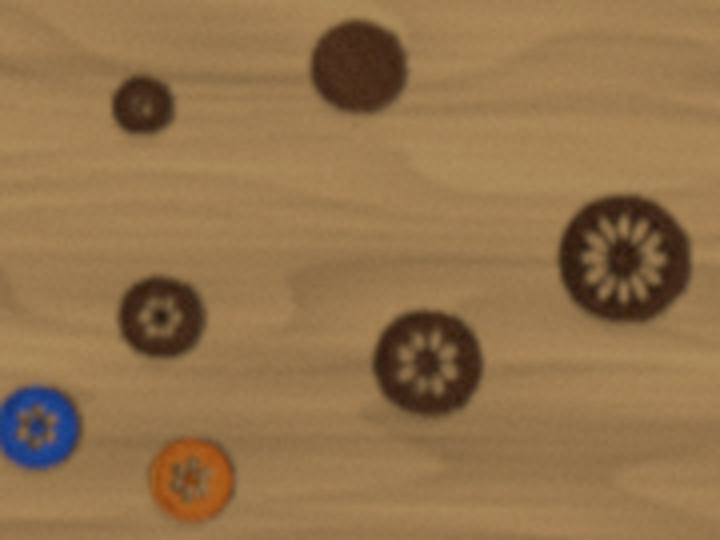

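```bash
cat > go.py <<'E'
import sys,numpy as np
from workcell import robot
o=robot.get_obs();t=np.array([float(v) for v in sys.argv[1:4]])/1000
d=o['eef_rot'].T@(t-o['ee_pos'])*100
print('t',round(o['time_s'],2),'pos',np.round(o['ee_pos']*1e3,1),'w',round(o['grip_width']*1e3,1),'F',np.round(o['contact_force'],1),'q',np.round(o['q']))
print('R',np.round(o['eef_rot'],3).tolist());print('dp total cm',np.round(d,2),'rows@4cm',np.ceil(np.linalg.norm(d)/4), 'per row',np.round(d/np.ceil(np.linalg.norm(d)/4),2))
E
python3 go.py 543 -393 150
```

```text
t 0.1 pos [269.3 590.6 230. ] w 85.2 F [-0.3  0.4 -0.2] q [-71.  22.   3.  92.  -1.  67.  -3.]
R [[0.91, -0.001, 0.415], [-0.415, -0.002, 0.91], [0.0, -1.0, -0.002]]
dp total cm [ 65.71   8.2  -78.13] rows@4cm 26.0 per row [ 2.53  0.32 -3.  ]
```

>>> jog_arm(rows=[{"dp": [2.5, 0, -3]}, {"dp": [2.5, 0, -3]}, {"dp": [2.5, 0, -3]}, {"dp": [2.5, 0, -3]}, {"dp": [2.5, 0, -3]}, {"dp": [2.5, 0, -3]}, {"dp": [2.5, 0, -3]}, {"dp": [2.5, 0, -3]}], hand=0)

```text
schema error: expected keys dp, yaw
```

>>> jog_arm(rows=[{"dp": [2.5, 0, -3]}, {"dp": [2.5, 0, -3]}, {"dp": [2.5, 0, -3]}, {"dp": [2.5, 0, -3]}, {"dp": [2.5, 0, -3]}, {"dp": [2.5, 0, -3]}, {"dp": [2.5, 0, -3]}, {"dp": [2.5, 0, -3]}])

```text
schema error: expected keys dp, yaw
```

>>> jog_arm(rows=[{"dp": [2.5, 0, -3]}, {"dp": [2.5, 0, -3]}, {"dp": [2.5, 0.5, -3]}, {"dp": [2.5, 0.5, -3]}, {"dp": [2.5, 0.5, -3]}, {"dp": [2.5, 0.5, -3]}, {"dp": [2.5, 0.5, -3]}, {"dp": [0, 0, 0]}])

```text
schema error: expected keys dp, yaw
```

```bash
python3 go.py 543 -393 150
```

```text
t 0.1 pos [269.3 590.6 230. ] w 85.2 F [-0.3  0.4 -0.2] q [-71.  22.   3.  92.  -1.  67.  -3.]
R [[0.91, -0.001, 0.415], [-0.415, -0.002, 0.91], [0.0, -1.0, -0.002]]
dp total cm [ 65.71   8.2  -78.13] rows@4cm 26.0 per row [ 2.53  0.32 -3.  ]
```

>>> jog_arm(rows=[{"dp": [2.5, 0, -3], "yaw": 0}, {"dp": [2.5, 0, -3], "yaw": 0}, {"dp": [2.5, 0, -3], "yaw": 0}, {"dp": [2.5, 0, -3], "yaw": 0}, {"dp": [2.5, 0, -3], "yaw": 0}, {"dp": [2.5, 0, -3], "yaw": 0}, {"dp": [2.5, 0, -3], "yaw": 0}, {"dp": [2.5, 0, -3], "yaw": 0}], hand=0)

```text
time_s: 0.77
ee_pos: [0.3468, 0.2864, 0.2229]
eef_rot: [[0.919, -0.01, 0.395], [-0.395, -0.004, 0.919], [-0.007, -1.0, -0.007]]
contact_force: [1.0, 0.1, -0.0]
grip_width: 0.0857
```

>>> jog_arm(rows=[{"dp": [2.5, 0, -3], "yaw": 0}, {"dp": [2.5, 0, -3], "yaw": 0}, {"dp": [2.5, 0, -3], "yaw": 0}, {"dp": [2.5, 0, -3], "yaw": 0}, {"dp": [2.5, 0, -3], "yaw": 0}, {"dp": [2.5, 0, -3], "yaw": 0}, {"dp": [2.5, 0, -3], "yaw": 0}, {"dp": [2.5, 0, -3], "yaw": 0}])

```text
time_s: 1.43
ee_pos: [0.4334, -0.0302, 0.2206]
eef_rot: [[0.919, -0.012, 0.393], [-0.393, -0.001, 0.919], [-0.011, -1.0, -0.006]]
contact_force: [1.6, 0.0, -0.4]
grip_width: 0.0852
```

```bash
python3 go.py 543 -393 150
```

```text
t 1.43 pos [433.4 -30.2 220.6] w 85.2 F [ 1.6  0.  -0.4] q [-36.  -3.  34. 121.   2.  62.  64.]
R [[0.919, -0.012, 0.393], [-0.393, -0.001, 0.919], [-0.011, -1.0, -0.006]]
dp total cm [ 24.42   6.98 -29.01] rows@4cm 10.0 per row [ 2.44  0.7  -2.9 ]
```

>>> jog_arm(rows=[{"dp": [2.6, 0.5, -3.1], "yaw": 0}, {"dp": [2.6, 0.5, -3.1], "yaw": 0}, {"dp": [2.6, 0.5, -3.1], "yaw": 0}, {"dp": [2.6, 0.5, -3.1], "yaw": 0}, {"dp": [2.6, 0.5, -3.1], "yaw": 0}, {"dp": [2.6, 0.5, -3.1], "yaw": 0}, {"dp": [2.6, 0.5, -3.1], "yaw": 0}, {"dp": [2.6, 0.5, -3.1], "yaw": 0}])

```text
time_s: 2.1
ee_pos: [0.5264, -0.3469, 0.1774]
eef_rot: [[0.921, -0.009, 0.389], [-0.389, 0.005, 0.921], [-0.011, -1.0, 0.001]]
contact_force: [0.1, 0.4, -0.5]
grip_width: 0.0855
```

>>> jog_arm(rows=[{"dp": [2, 0.5, -2.3], "yaw": 0}, {"dp": [2, 0.5, -2.3], "yaw": 0}, {"dp": [0, 0, 0], "yaw": 0}, {"dp": [0, 0, 0], "yaw": 0}])

```text
time_s: 2.43
ee_pos: [0.5418, -0.418, 0.1608]
eef_rot: [[0.917, -0.018, 0.399], [-0.399, -0.001, 0.917], [-0.016, -1.0, -0.008]]
contact_force: [0.3, 0.8, -0.1]
grip_width: 0.0852
```

```bash
python3 go.py 543 -393 60
python3 - <<'E'
from workcell import *
import cv2,numpy as np
f=grab_frame('wrist');cv2.imwrite('pics/w1.png',f['image'][:,:,::-1]);np.savez('w1.npz',**f)
E
```

```text
t 2.43 pos [ 541.8 -418.   160.8] w 85.2 F [ 0.3  0.8 -0.1] q [  5.  35.  42.  91. -24.  64. 118.]
R [[0.917, -0.018, 0.399], [-0.399, -0.001, 0.917], [-0.016, -1.0, -0.008]]
dp total cm [-0.73 10.08  2.42] rows@4cm 3.0 per row [-0.24  3.36  0.81]
```

View pics/w1.png

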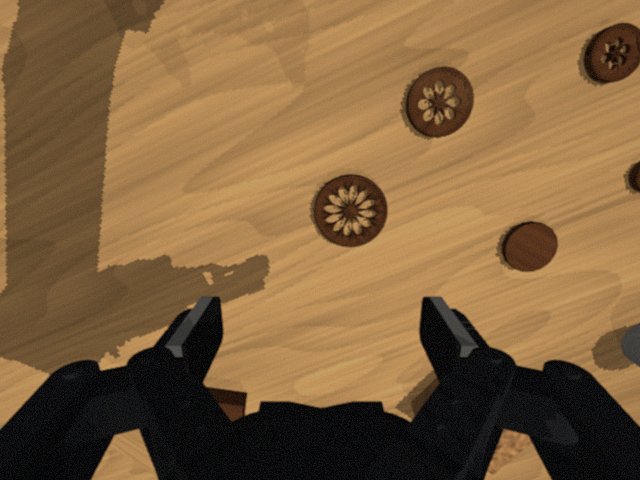

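Run:
```python
from h import *
f=dict(np.load('w1.npz'))
for z in(.008,):
  for x,y,s,p in blobs(f,z,110,300,9000): print(np.round([x,y],1),np.round(s,1),np.round(p))
```

```text
[ 779.5 -200.6] [45.3 50.9] [608. 349.]
[ 565. -635.] [58.6  7.9] [126. 328.]
[ 549.2 -694.1] [143.5   8.4] [ 78. 333.]
[ 637.  -254.9] [53.9 46.9] [532. 244.]
[ 542.5 -392. ] [65.4 66.1] [350. 210.]
[ 612.2 -157.9] [12.4 27.3] [631. 176.]
[ 487.3 -291.9] [54.5 56. ] [439. 102.]
[ 507.1 -158.3] [45.5 41.1] [612.  54.]
```

>>> jog_arm(rows=[{"dp": [-0.3, 2.5, 1.0], "yaw": 0}, {"dp": [-0.2, 2.5, 1.0], "yaw": 0}, {"dp": [-0.2, 2.5, 0.4], "yaw": 0}, {"dp": [0, 1.5, 0], "yaw": 0}, {"dp": [0, 0, 0], "yaw": 0}])

```text
time_s: 2.9
ee_pos: [0.545, -0.387, 0.0709]
eef_rot: [[0.919, -0.013, 0.394], [-0.394, 0.0, 0.919], [-0.012, -1.0, -0.005]]
contact_force: [-0.7, 1.6, -0.6]
grip_width: 0.0857
```

```bash
python3 go.py 543 -393 -4
```

```text
t 2.9 pos [ 545.  -387.    70.9] w 85.7 F [-0.7  1.6 -0.6] q [  4.  39.  38.  96. -28.  55. 119.]
R [[0.919, -0.013, 0.394], [-0.394, 0.0, 0.919], [-0.012, -1.0, -0.005]]
dp total cm [ 0.14  7.5  -0.59] rows@4cm 2.0 per row [ 0.07  3.75 -0.3 ]
```

>>> jog_arm(rows=[{"dp": [0, 2, -0.3], "yaw": 0}, {"dp": [0.1, 2, -0.3], "yaw": 0}, {"dp": [0, 1.5, 0], "yaw": 0}, {"dp": [0, 0.5, 0], "yaw": 0}, {"dp": [0, 0, 0], "yaw": 0}])

```text
time_s: 3.32
ee_pos: [0.5473, -0.3898, 0.0138]
eef_rot: [[0.921, -0.006, 0.388], [-0.388, 0.0, 0.921], [-0.006, -1.0, -0.002]]
contact_force: [-0.7, 0.2, -0.7]
grip_width: 0.0853
```

```bash
python3 go.py 542.7 -392.5 -4
```

```text
t 3.32 pos [ 547.3 -389.8   13.8] w 85.3 F [-0.7  0.2 -0.7] q [  6.  44.  35.  97. -31.  50. 122.]
R [[0.921, -0.006, 0.388], [-0.388, 0.0, 0.921], [-0.006, -1.0, -0.002]]
dp total cm [-0.31  1.78 -0.42] rows@4cm 1.0 per row [-0.31  1.78 -0.42]
```

>>> jog_arm(rows=[{"dp": [-0.3, 0.6, -0.4], "yaw": 0}, {"dp": [0, 0.6, 0], "yaw": 0}, {"dp": [0, 0.5, 0], "yaw": 0}, {"dp": [0, 0, 0], "yaw": 0}])

```text
time_s: 3.65
ee_pos: [0.5447, -0.3941, -0.0007]
eef_rot: [[0.922, -0.001, 0.388], [-0.388, -0.002, 0.922], [-0.0, -1.0, -0.003]]
contact_force: [-0.6, -0.1, 0.3]
grip_width: 0.0853
```

```bash
python3 go.py 542.7 -392.5 -4
```

```text
t 3.65 pos [ 544.7 -394.1   -0.7] w 85.3 F [-0.6 -0.1  0.3] q [  7.  45.  35.  97. -32.  49. 123.]
R [[0.922, -0.001, 0.388], [-0.388, -0.002, 0.922], [-0.0, -1.0, -0.003]]
dp total cm [-0.25  0.33  0.07] rows@4cm 1.0 per row [-0.25  0.33  0.07]
```

>>> jog_arm(rows=[{"dp": [-0.2, 0.2, 0], "yaw": 0}, {"dp": [-0.1, 0.2, 0], "yaw": 0}, {"dp": [0, 0, 0], "yaw": 0}])

```text
time_s: 3.9
ee_pos: [0.5423, -0.3937, -0.004]
eef_rot: [[0.922, 0.0, 0.388], [-0.388, -0.004, 0.922], [0.002, -1.0, -0.003]]
contact_force: [-0.8, -0.1, -0.7]
grip_width: 0.0852
```

>>> jog_arm(rows=[{"dp": [0, 0, 0], "yaw": 0}, {"dp": [0, 0, 0], "yaw": 0}, {"dp": [0, 0, 0], "yaw": 0}, {"dp": [0, 0, 0], "yaw": 0}, {"dp": [0, 0, 0], "yaw": 0}, {"dp": [0, 0, 0], "yaw": 0}], hand=0.25)

```text
time_s: 4.4
ee_pos: [0.5429, -0.394, -0.003]
eef_rot: [[0.922, 0.002, 0.388], [-0.388, -0.004, 0.922], [0.003, -1.0, -0.003]]
contact_force: [-0.2, -0.3, -0.3]
grip_width: 0.0646
```

```bash
python3 go.py 542.7 -392.5 -4
```

```text
t 4.4 pos [ 542.9 -394.    -3. ] w 64.6 F [-0.2 -0.3 -0.3] q [  7.  45.  34.  97. -32.  48. 123.]
R [[0.922, 0.002, 0.388], [-0.388, -0.004, 0.922], [0.003, -1.0, -0.003]]
dp total cm [-0.08  0.1   0.13] rows@4cm 1.0 per row [-0.08  0.1   0.13]
```

>>> jog_arm(rows=[{"dp": [0, 0, 0], "yaw": 0}, {"dp": [0, 0, 0], "yaw": 0}, {"dp": [0, 0, 0], "yaw": 0}, {"dp": [0, 0, 0], "yaw": 0}], hand=0.4)

```text
time_s: 4.73
ee_pos: [0.5433, -0.3943, -0.0027]
eef_rot: [[0.922, 0.002, 0.388], [-0.388, -0.005, 0.922], [0.004, -1.0, -0.004]]
contact_force: [-0.9, -0.5, 0.5]
grip_width: 0.0625
```

```bash
python3 go.py 542.7 -392.5 -4;  python3 - <<'E'
from workcell import *
import cv2,numpy as np
f=grab_frame('wrist');cv2.imwrite('pics/w2.png',f['image'][:,:,::-1])
E
```

```text
t 4.73 pos [ 543.3 -394.3   -2.7] w 62.5 F [-0.9 -0.5  0.5] q [  7.  45.  34.  97. -32.  48. 123.]
R [[0.922, 0.002, 0.388], [-0.388, -0.005, 0.922], [0.004, -1.0, -0.004]]
dp total cm [-0.13  0.13  0.15] rows@4cm 1.0 per row [-0.13  0.13  0.15]
```

View pics/w2.png

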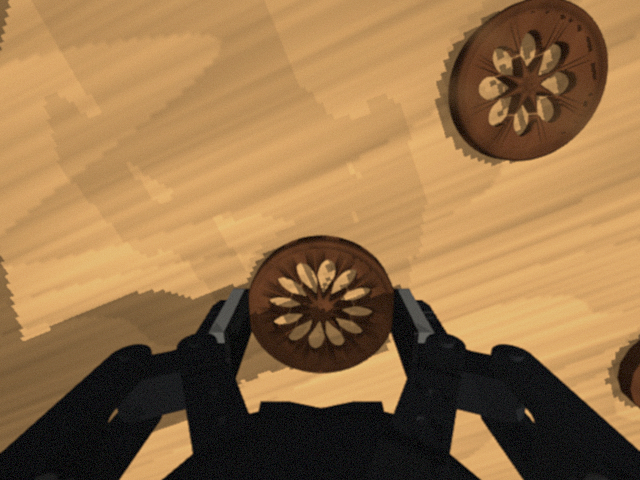

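>>> jog_arm(rows=[{"dp": [0, -0.5, 0], "yaw": 0}, {"dp": [0, -1, 0], "yaw": 0}, {"dp": [0, -1, 0], "yaw": 0}, {"dp": [0, 0, 0], "yaw": 0}, {"dp": [0, 0, 0], "yaw": 0}], hand=0.6)

```text
time_s: 5.2
ee_pos: [0.5429, -0.3939, 0.0247]
eef_rot: [[0.922, 0.002, 0.388], [-0.388, -0.004, 0.922], [0.003, -1.0, -0.003]]
contact_force: [0.2, -0.2, -0.7]
grip_width: 0.0626
```

```bash
python3 go.py 465.2 299.2 150;  python3 - <<'E'
from workcell import *
import cv2,numpy as np
f=grab_frame('wrist');cv2.imwrite('pics/w3.png',f['image'][:,:,::-1])
E
```

```text
t 5.2 pos [ 542.9 -393.9   24.7] w 62.6 F [ 0.2 -0.2 -0.7] q [  6.  43.  36.  97. -31.  50. 122.]
R [[0.922, 0.002, 0.388], [-0.388, -0.004, 0.922], [0.003, -1.0, -0.003]]
dp total cm [-34.03 -12.85  60.82] rows@4cm 18.0 per row [-1.89 -0.71  3.38]
```

View pics/w3.png

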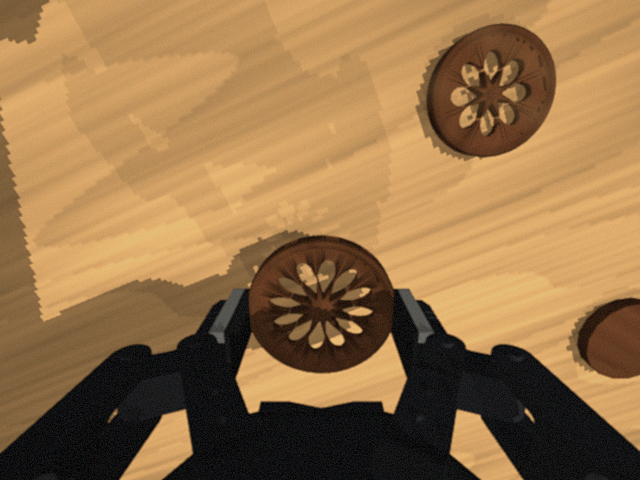

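>>> jog_arm(rows=[{"dp": [-0.5, -1.5, 1], "yaw": 0}, {"dp": [-1, -1.5, 2], "yaw": 0}, {"dp": [-1.7, -1.5, 3], "yaw": 0}, {"dp": [-1.8, -1.5, 3.2], "yaw": 0}, {"dp": [-1.8, -1.5, 3.2], "yaw": 0}, {"dp": [-1.8, -1.5, 3.2], "yaw": 0}, {"dp": [-1.8, -1, 3.2], "yaw": 0}, {"dp": [-1.8, -1, 3.2], "yaw": 0}])

```text
time_s: 5.92
ee_pos: [0.5118, -0.1473, 0.1344]
eef_rot: [[0.913, -0.001, 0.407], [-0.407, -0.015, 0.913], [0.005, -1.0, -0.014]]
contact_force: [0.5, 0.9, -0.7]
grip_width: 0.0627
```

>>> jog_arm(rows=[{"dp": [-1.8, 0, 3.2], "yaw": 0}, {"dp": [-1.8, 0, 3.2], "yaw": 0}, {"dp": [-1.8, 0, 3.2], "yaw": 0}, {"dp": [-1.8, 0, 3.2], "yaw": 0}, {"dp": [-1.8, 0, 3.2], "yaw": 0}, {"dp": [-1.8, 0, 3.2], "yaw": 0}, {"dp": [-1.8, 0, 3.2], "yaw": 0}, {"dp": [-1, 0, 2], "yaw": 0}])

```text
time_s: 6.58
ee_pos: [0.485, 0.1476, 0.1353]
eef_rot: [[0.914, 0.009, 0.406], [-0.406, -0.007, 0.914], [0.011, -1.0, -0.003]]
contact_force: [0.5, 0.2, -0.9]
grip_width: 0.0624
```

```bash
python3 go.py 465.2 299.2 110
```

```text
t 6.58 pos [485.  147.6 135.3] w 62.4 F [ 0.5  0.2 -0.9] q [-58.  16.  40. 118. -12.  51.  56.]
R [[0.914, 0.009, 0.406], [-0.406, -0.007, 0.914], [0.011, -1.0, -0.003]]
dp total cm [-7.99  2.4  13.05] rows@4cm 4.0 per row [-2.    0.6   3.26]
```

>>> jog_arm(rows=[{"dp": [-1.8, 0.4, 3], "yaw": 0}, {"dp": [-1.8, 0.4, 3], "yaw": 0}, {"dp": [-1.8, 0.4, 3], "yaw": 0}, {"dp": [-1.2, 0.4, 2], "yaw": 0}, {"dp": [-0.5, 0.4, 0.8], "yaw": 0}, {"dp": [0, 0, 0], "yaw": 0}, {"dp": [0, 0, 0], "yaw": 0}])

```text
time_s: 7.17
ee_pos: [0.4647, 0.2986, 0.1141]
eef_rot: [[0.918, 0.011, 0.395], [-0.395, -0.002, 0.919], [0.011, -1.0, 0.003]]
contact_force: [0.3, -0.4, -0.1]
grip_width: 0.0629
```

```bash
python3 go.py 465.2 299.2 60
```

```text
t 7.17 pos [464.7 298.6 114.1] w 62.9 F [ 0.3 -0.4 -0.1] q [-67.  22.  35. 112. -16.  50.  43.]
R [[0.918, 0.011, 0.395], [-0.395, -0.002, 0.919], [0.011, -1.0, 0.003]]
dp total cm [-0.04  5.41  0.06] rows@4cm 2.0 per row [-0.02  2.71  0.03]
```

>>> jog_arm(rows=[{"dp": [0, 1.5, 0], "yaw": 0}, {"dp": [0, 1.5, 0], "yaw": 0}, {"dp": [0, 1.5, 0], "yaw": 0}, {"dp": [0, 0.8, 0], "yaw": 0}, {"dp": [0, 0, 0], "yaw": 0}, {"dp": [0, 0, 0], "yaw": 0}])

```text
time_s: 7.67
ee_pos: [0.4708, 0.2844, 0.0618]
eef_rot: [[0.911, 0.014, 0.412], [-0.412, -0.006, 0.911], [0.015, -1.0, 0.001]]
contact_force: [0.6, 0.1, 0.3]
grip_width: 0.0624
```

```bash
python3 go.py 465.2 299.2 52.5
```

```text
t 7.67 pos [470.8 284.4  61.8] w 62.4 F [0.6 0.1 0.3] q [-64.  27.  33. 114. -20.  44.  46.]
R [[0.911, 0.014, 0.412], [-0.412, -0.006, 0.911], [0.015, -1.0, 0.001]]
dp total cm [-1.14  0.92  1.11] rows@4cm 1.0 per row [-1.14  0.92  1.11]
```

>>> jog_arm(rows=[{"dp": [-0.6, 0, 0.6], "yaw": 0}, {"dp": [-0.5, 0, 0.5], "yaw": 0}, {"dp": [0, 0, 0], "yaw": 0}, {"dp": [0, 0.3, 0], "yaw": 0}, {"dp": [0, 0, 0], "yaw": 0}])

```text
time_s: 8.08
ee_pos: [0.4675, 0.2999, 0.0619]
eef_rot: [[0.909, 0.018, 0.415], [-0.415, -0.002, 0.91], [0.017, -1.0, 0.005]]
contact_force: [-0.1, -1.1, -0.6]
grip_width: 0.0625
```

```bash
python3 go.py 465.2 299.2 52.5
```

```text
t 8.08 pos [467.5 299.9  61.9] w 62.5 F [-0.1 -1.1 -0.6] q [-65.  27.  33. 114. -20.  44.  45.]
R [[0.909, 0.018, 0.415], [-0.415, -0.002, 0.91], [0.017, -1.0, 0.005]]
dp total cm [-0.19  0.93 -0.16] rows@4cm 1.0 per row [-0.19  0.93 -0.16]
```

>>> jog_arm(rows=[{"dp": [-0.2, 0.3, -0.1], "yaw": 0}, {"dp": [0, 0.3, 0], "yaw": 0}, {"dp": [0, 0.2, 0], "yaw": 0}, {"dp": [0, 0, 0], "yaw": 0}, {"dp": [0, 0, 0], "yaw": 0}])

```text
time_s: 8.5
ee_pos: [0.4651, 0.3007, 0.0533]
eef_rot: [[0.91, 0.019, 0.414], [-0.414, -0.002, 0.91], [0.018, -1.0, 0.006]]
contact_force: [0.7, 0.3, -0.2]
grip_width: 0.0628
```

```bash
python3 go.py 465.2 299.2 52.5
```

```text
t 8.5 pos [465.1 300.7  53.3] w 62.8 F [ 0.7  0.3 -0.2] q [-65.  28.  33. 114. -20.  43.  45.]
R [[0.91, 0.019, 0.414], [-0.414, -0.002, 0.91], [0.018, -1.0, 0.006]]
dp total cm [ 0.07  0.08 -0.13] rows@4cm 1.0 per row [ 0.07  0.08 -0.13]
```

>>> jog_arm(rows=[{"dp": [0.1, 0.1, -0.1], "yaw": 0}, {"dp": [0, 0, 0], "yaw": 0}, {"dp": [0, 0, 0], "yaw": 0}])

```text
time_s: 8.75
ee_pos: [0.4658, 0.2997, 0.0526]
eef_rot: [[0.91, 0.018, 0.414], [-0.414, -0.001, 0.91], [0.017, -1.0, 0.007]]
contact_force: [0.2, 0.9, 0.6]
grip_width: 0.0628
```

>>> jog_arm(rows=[{"dp": [0, 0, 0], "yaw": 0}, {"dp": [0, 0, 0], "yaw": 0}, {"dp": [0, 0, 0], "yaw": 0}, {"dp": [0, 0, 0], "yaw": 0}, {"dp": [0, 0, 0], "yaw": 0}], hand=0)

```text
time_s: 9.17
ee_pos: [0.4663, 0.2989, 0.0525]
eef_rot: [[0.91, 0.019, 0.415], [-0.415, -0.001, 0.91], [0.018, -1.0, 0.007]]
contact_force: [-0.6, -0.1, -0.4]
grip_width: 0.0858
```

>>> jog_arm(rows=[{"dp": [0, -1, 0], "yaw": 0}, {"dp": [0, -2, 0], "yaw": 0}, {"dp": [0, -2, 0], "yaw": 0}, {"dp": [0, -2, 0], "yaw": 0}, {"dp": [0, -1, 0], "yaw": 0}])

```text
time_s: 9.58
ee_pos: [0.4623, 0.2966, 0.134]
eef_rot: [[0.909, 0.013, 0.416], [-0.416, -0.008, 0.909], [0.015, -1.0, -0.002]]
contact_force: [0.5, -0.1, 1.2]
grip_width: 0.0856
```

```bash
python3 go.py 487.2 -291.8 90
python3 - <<'E'
from workcell import *
from h import *
f=grab_frame('side');cv2.imwrite('pics/s4.png',f['image'][:,:,::-1][100:260,130:350].repeat(3,0).repeat(3,1))
E
```

```text
t 9.58 pos [462.3 296.6 134. ] w 85.6 F [ 0.5 -0.1  1.2] q [-69.  20.  37. 112. -14.  52.  41.]
R [[0.909, 0.013, 0.416], [-0.416, -0.008, 0.909], [0.015, -1.0, -0.002]]
dp total cm [ 26.66   4.9  -52.47] rows@4cm 15.0 per row [ 1.78  0.33 -3.5 ]
```

View pics/s4.png

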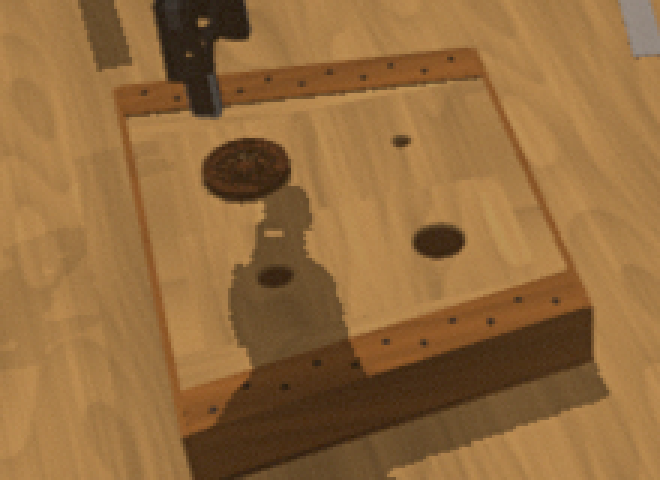

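Largest rosette lies flat over its hole (crop (246,170)). Next the third.

>>> jog_arm(rows=[{"dp": [1.8, 0, -3.5], "yaw": 0}, {"dp": [1.8, 0, -3.5], "yaw": 0}, {"dp": [1.8, 0, -3.5], "yaw": 0}, {"dp": [1.8, 0, -3.5], "yaw": 0}, {"dp": [1.8, 0, -3.5], "yaw": 0}, {"dp": [1.8, 0, -3.5], "yaw": 0}, {"dp": [1.8, 0, -3.5], "yaw": 0}, {"dp": [1.8, 0, -3.5], "yaw": 0}])

```text
time_s: 10.3
ee_pos: [0.4819, -0.012, 0.1367]
eef_rot: [[0.921, 0.023, 0.389], [-0.389, 0.007, 0.921], [0.018, -1.0, 0.015]]
contact_force: [1.2, 0.3, -1.1]
grip_width: 0.0855
```

>>> jog_arm(rows=[{"dp": [1.8, 0, -3.5], "yaw": 0}, {"dp": [1.8, 0, -3.5], "yaw": 0}, {"dp": [1.8, 0, -3.5], "yaw": 0}, {"dp": [1.8, 0.5, -3.5], "yaw": 0}, {"dp": [1.8, 0.5, -3.5], "yaw": 0}, {"dp": [0, 0.5, 0], "yaw": 0}, {"dp": [0, 0, 0], "yaw": 0}])

```text
time_s: 10.88
ee_pos: [0.4925, -0.2301, 0.1197]
eef_rot: [[0.914, 0.025, 0.404], [-0.404, 0.001, 0.915], [0.023, -1.0, 0.011]]
contact_force: [-0.2, 1.2, -0.4]
grip_width: 0.0852
```

```bash
python3 go.py 487.2 -292 60
```

```text
t 10.88 pos [ 492.5 -230.1  119.7] w 85.2 F [-0.2  1.2 -0.4] q [-19.  23.  47. 114. -23.  50. 107.]
R [[0.914, 0.025, 0.404], [-0.404, 0.001, 0.915], [0.023, -1.0, 0.011]]
dp total cm [ 1.88  5.95 -5.94] rows@4cm 3.0 per row [ 0.63  1.98 -1.98]
```

>>> jog_arm(rows=[{"dp": [0.6, 1, -2], "yaw": 0}, {"dp": [0.6, 1, -2], "yaw": 0}, {"dp": [0.6, 1, -1.9], "yaw": 0}, {"dp": [0, 1, 0], "yaw": 0}, {"dp": [0, 1, 0], "yaw": 0}, {"dp": [0, 0, 0], "yaw": 0}, {"dp": [0, 0, 0], "yaw": 0}])

```text
time_s: 11.47
ee_pos: [0.4871, -0.2868, 0.0653]
eef_rot: [[0.917, 0.023, 0.398], [-0.398, 0.005, 0.917], [0.019, -1.0, 0.014]]
contact_force: [-0.4, 0.8, -0.1]
grip_width: 0.0855
```

```bash
python3 go.py 487.2 -292 20
python3 - <<'E'
from workcell import *
from h import *
f=grab_frame('wrist')
for x,y,s,p in blobs(f,.008,110,300,20000): print(np.round([x,y],1),np.round(s,1),np.round(p))
E
```

```text
t 11.47 pos [ 487.1 -286.8   65.3] w 85.5 F [-0.4  0.8 -0.1] q [ -8.  30.  43. 113. -29.  47. 118.]
R [[0.917, 0.023, 0.398], [-0.398, 0.005, 0.917], [0.019, -1.0, 0.014]]
dp total cm [ 0.13  4.53 -0.54] rows@4cm 2.0 per row [ 0.06  2.26 -0.27]
[ 612.4 -143.3] [38.1 29.8] [587. 332.]
[ 443.3 -446.3] [ 44.7 148.5] [ 78. 301.]
[ 486.1 -289.6] [55.3 54.1] [316. 255.]
[ 506.1 -154.6] [47.1 40.9] [541. 196.]
[ 433.6 -188.5] [28.1  9.9] [445. 102.]
[452.7 -94.5] [19.1 13. ] [623.  65.]
[ 448.9 -103.2] [32.1 41.5] [609.  58.]
```

>>> jog_arm(rows=[{"dp": [0, 1.5, -0.3], "yaw": 0}, {"dp": [0, 1.5, -0.3], "yaw": 0}, {"dp": [0, 1.5, 0], "yaw": 0}, {"dp": [0, 0.5, 0], "yaw": 0}, {"dp": [0, 0, 0], "yaw": 0}])

```text
time_s: 11.93
ee_pos: [0.489, -0.2875, 0.0116]
eef_rot: [[0.92, 0.026, 0.39], [-0.391, 0.007, 0.921], [0.022, -1.0, 0.017]]
contact_force: [0.3, 0.7, -0.8]
grip_width: 0.0853
```

```bash
python3 go.py 486.6 -290.8 -2
```

```text
t 11.93 pos [ 489.  -287.5   11.6] w 85.3 F [ 0.3  0.7 -0.8] q [ -4.  35.  38. 113. -34.  42. 122.]
R [[0.92, 0.026, 0.39], [-0.391, 0.007, 0.921], [0.022, -1.0, 0.017]]
dp total cm [-0.12  1.35 -0.42] rows@4cm 1.0 per row [-0.12  1.35 -0.42]
```

>>> jog_arm(rows=[{"dp": [-0.1, 0.5, -0.3], "yaw": 0}, {"dp": [0, 0.5, -0.1], "yaw": 0}, {"dp": [0, 0.2, 0], "yaw": 0}, {"dp": [0, 0, 0], "yaw": 0}, {"dp": [0, 0, 0], "yaw": 0}])

```text
time_s: 12.35
ee_pos: [0.4865, -0.2914, -0.0019]
eef_rot: [[0.92, 0.026, 0.39], [-0.391, 0.007, 0.92], [0.021, -1.0, 0.017]]
contact_force: [-0.1, -0.5, 0.6]
grip_width: 0.0852
```

```bash
python3 go.py 486.6 -290.8 -2
```

```text
t 12.35 pos [ 486.5 -291.4   -1.9] w 85.2 F [-0.1 -0.5  0.6] q [ -3.  36.  37. 113. -35.  41. 123.]
R [[0.92, 0.026, 0.39], [-0.391, 0.007, 0.92], [0.021, -1.0, 0.017]]
dp total cm [-0.01  0.01  0.06] rows@4cm 1.0 per row [-0.01  0.01  0.06]
```

Excellent; close.

>>> jog_arm(rows=[{"dp": [0, 0, 0], "yaw": 0}, {"dp": [0, 0, 0], "yaw": 0}, {"dp": [0, 0, 0], "yaw": 0}, {"dp": [0, 0, 0], "yaw": 0}, {"dp": [0, 0, 0], "yaw": 0}, {"dp": [0, 0, 0], "yaw": 0}, {"dp": [0, 0, 0], "yaw": 0}], hand=0.6)

```text
time_s: 12.93
ee_pos: [0.4884, -0.2927, 0.0008]
eef_rot: [[0.92, 0.031, 0.391], [-0.391, 0.005, 0.92], [0.026, -1.0, 0.017]]
contact_force: [-0.8, 0.1, 0.1]
grip_width: 0.0507
```

```bash
python3 go.py 579.1 173.4 130
```

```text
t 12.93 pos [ 488.4 -292.7    0.8] w 50.7 F [-0.8  0.1  0.1] q [ -3.  36.  37. 113. -35.  41. 123.]
R [[0.92, 0.031, 0.391], [-0.391, 0.005, 0.92], [0.026, -1.0, 0.017]]
dp total cm [ -9.54 -12.39  46.66] rows@4cm 13.0 per row [-0.73 -0.95  3.59]
```

>>> jog_arm(rows=[{"dp": [0, -0.5, 0], "yaw": 0}, {"dp": [0, -1.5, 0], "yaw": 0}, {"dp": [0, -2, 0.5], "yaw": 0}, {"dp": [-0.5, -2, 2], "yaw": 0}, {"dp": [-0.8, -2, 3.3], "yaw": 0}, {"dp": [-0.8, -1, 3.3], "yaw": 0}, {"dp": [-0.8, -1, 3.3], "yaw": 0}, {"dp": [-0.8, -1, 3.3], "yaw": 0}])

```text
time_s: 13.6
ee_pos: [0.5091, -0.1418, 0.121]
eef_rot: [[0.91, 0.029, 0.413], [-0.413, -0.001, 0.911], [0.027, -1.0, 0.011]]
contact_force: [0.3, 1.2, 0.3]
grip_width: 0.0506
```

>>> jog_arm(rows=[{"dp": [-0.8, 0, 3.3], "yaw": 0}, {"dp": [-0.8, 0, 3.3], "yaw": 0}, {"dp": [-0.8, 0, 3.3], "yaw": 0}, {"dp": [-0.8, 0, 3.3], "yaw": 0}, {"dp": [-0.8, 0, 3.3], "yaw": 0}, {"dp": [-0.8, 0, 3.3], "yaw": 0}, {"dp": [-0.8, 0, 3.3], "yaw": 0}, {"dp": [0, 0, 0], "yaw": 0}])

```text
time_s: 14.27
ee_pos: [0.559, 0.1118, 0.137]
eef_rot: [[0.912, 0.046, 0.408], [-0.408, 0.011, 0.913], [0.038, -0.999, 0.029]]
contact_force: [-0.0, 1.4, -0.1]
grip_width: 0.0507
```

```bash
python3 go.py 579.1 173.4 110
python3 - <<'E'
from workcell import *
from h import *
f=grab_frame('wrist')
cv2.imwrite('pics/w5.png',f['image'][:,:,::-1])
E
```

```text
t 14.27 pos [559.  111.8 137. ] w 50.7 F [-0.   1.4 -0.1] q [-53.  23.  45. 111. -21.  51.  68.]
R [[0.912, 0.046, 0.408], [-0.408, 0.011, 0.913], [0.038, -0.999, 0.029]]
dp total cm [-0.79  2.86  6.36] rows@4cm 2.0 per row [-0.4   1.43  3.18]
```

View pics/w5.png

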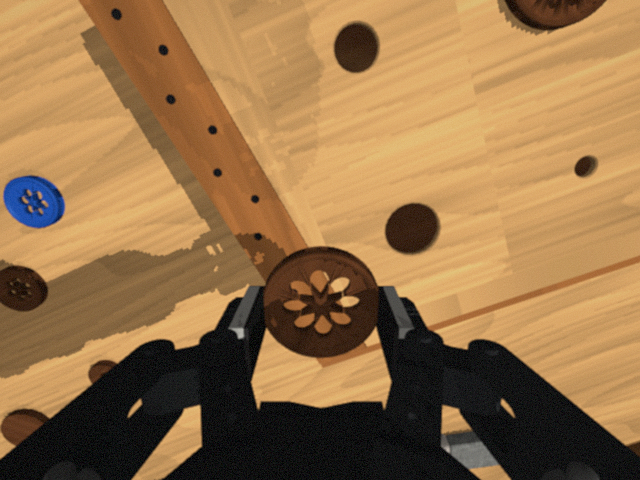

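>>> jog_arm(rows=[{"dp": [-0.3, 0.8, 2.2], "yaw": 0}, {"dp": [-0.3, 0.8, 2.2], "yaw": 0}, {"dp": [-0.2, 0.8, 1.9], "yaw": 0}, {"dp": [0, 0, 0], "yaw": 0}, {"dp": [0, 0, 0], "yaw": 0}])

```text
time_s: 14.73
ee_pos: [0.5797, 0.1647, 0.1188]
eef_rot: [[0.908, 0.049, 0.416], [-0.417, 0.007, 0.909], [0.042, -0.999, 0.027]]
contact_force: [-0.6, -1.5, 0.4]
grip_width: 0.0506
```

```bash
python3 go.py 579.1 173.4 70
```

```text
t 14.73 pos [579.7 164.7 118.8] w 50.6 F [-0.6 -1.5  0.4] q [-54.  28.  43. 107. -23.  51.  65.]
R [[0.908, 0.049, 0.416], [-0.417, 0.007, 0.909], [0.042, -0.999, 0.027]]
dp total cm [-0.62  4.88  0.63] rows@4cm 2.0 per row [-0.31  2.44  0.31]
```

>>> jog_arm(rows=[{"dp": [-0.3, 1.6, 0.6], "yaw": 0}, {"dp": [-0.2, 1.6, 0.3], "yaw": 0}, {"dp": [-0.2, 1.4, 0.2], "yaw": 0}, {"dp": [-0.2, 0.5, 0], "yaw": 0}, {"dp": [0, 0, 0], "yaw": 0}])

```text
time_s: 15.15
ee_pos: [0.5804, 0.1702, 0.0705]
eef_rot: [[0.903, 0.054, 0.425], [-0.426, 0.005, 0.905], [0.047, -0.999, 0.028]]
contact_force: [-0.4, -0.0, 0.0]
grip_width: 0.0503
```

```bash
python3 go.py 579.1 173.4 55.5
```

```text
t 15.15 pos [580.4 170.2  70.5] w 50.3 F [-0.4 -0.   0. ] q [-52.  32.  40. 109. -27.  46.  66.]
R [[0.903, 0.054, 0.425], [-0.426, 0.005, 0.905], [0.047, -0.999, 0.028]]
dp total cm [-0.32  1.49  0.19] rows@4cm 1.0 per row [-0.32  1.49  0.19]
```

>>> jog_arm(rows=[{"dp": [-0.2, 0.6, 0.2], "yaw": 0}, {"dp": [-0.2, 0.6, 0], "yaw": 0}, {"dp": [0, 0.2, 0], "yaw": 0}, {"dp": [0, 0, 0], "yaw": 0}])

```text
time_s: 15.48
ee_pos: [0.5788, 0.171, 0.0568]
eef_rot: [[0.902, 0.055, 0.429], [-0.43, 0.005, 0.903], [0.048, -0.998, 0.028]]
contact_force: [0.5, -0.5, 0.0]
grip_width: 0.0506
```

```bash
python3 go.py 579.1 173.4 55.5
```

```text
t 15.48 pos [578.8 171.   56.8] w 50.6 F [ 0.5 -0.5  0. ] q [-52.  33.  39. 109. -28.  45.  66.]
R [[0.902, 0.055, 0.429], [-0.43, 0.005, 0.903], [0.048, -0.998, 0.028]]
dp total cm [-0.08  0.14  0.23] rows@4cm 1.0 per row [-0.08  0.14  0.23]
```

>>> jog_arm(rows=[{"dp": [0, 0.1, 0.2], "yaw": 0}, {"dp": [0, 0.1, 0], "yaw": 0}, {"dp": [0, 0, 0], "yaw": 0}])

```text
time_s: 15.73
ee_pos: [0.5805, 0.1732, 0.0556]
eef_rot: [[0.901, 0.057, 0.429], [-0.43, 0.006, 0.903], [0.049, -0.998, 0.029]]
contact_force: [0.4, -0.4, 0.3]
grip_width: 0.0503
```

>>> jog_arm(rows=[{"dp": [0, 0, 0], "yaw": 0}, {"dp": [0, 0, 0], "yaw": 0}, {"dp": [0, 0, 0], "yaw": 0}, {"dp": [0, 0, 0], "yaw": 0}, {"dp": [0, 0, 0], "yaw": 0}], hand=0)

```text
time_s: 16.15
ee_pos: [0.5817, 0.1736, 0.0565]
eef_rot: [[0.902, 0.059, 0.429], [-0.43, 0.006, 0.903], [0.05, -0.998, 0.031]]
contact_force: [-0.6, -0.0, 0.4]
grip_width: 0.0852
```

>>> jog_arm(rows=[{"dp": [0, -1, 0], "yaw": 0}, {"dp": [0, -2, 0], "yaw": 0}, {"dp": [0, -2, 0], "yaw": 0}, {"dp": [0, -2, 0], "yaw": 0}])

```text
time_s: 16.48
ee_pos: [0.5731, 0.1715, 0.1248]
eef_rot: [[0.902, 0.048, 0.43], [-0.43, 0.001, 0.903], [0.043, -0.999, 0.021]]
contact_force: [0.6, 0.1, -0.0]
grip_width: 0.0852
```

```bash
python3 go.py 507.5 -154.5 120;  python3 - <<'E'
from workcell import *
from h import *
f=grab_frame('wrist');print(np.round(f['cam_to_world'],3));np.savez('w6.npz',**f)
for x,y,s,p in blobs(f,.063,110,100,20000): print(np.round([x,y],1),np.round(s,1),np.round(p))
E
```

```text
t 16.48 pos [573.1 171.5 124.8] w 85.2 F [ 0.6  0.1 -0. ] q [-56.  27.  44. 108. -23.  51.  62.]
R [[0.902, 0.048, 0.43], [-0.43, 0.001, 0.903], [0.043, -0.999, 0.021]]
dp total cm [  8.09   0.14 -32.25] rows@4cm 9.0 per row [ 0.9   0.02 -3.58]
[[ 0.43   0.847  0.312  0.498]
 [ 0.903 -0.411 -0.126  0.204]
 [ 0.022  0.336 -0.942  0.264]
 [ 0.     0.     0.     1.   ]]
[527.4 -27.5] [ 5.5 41.7] [ 25. 314.]
[516.6 -29.7] [10.1 21.7] [ 10. 303.]
[524.1  18. ] [93.9 22.8] [ 68. 278.]
[578.6 172.8] [54.9 54.3] [331. 256.]
[581.8 290.7] [12.3 12.9] [505. 181.]
[461.3 182.4] [24.6 24.5] [247.  67.]
[589.3 357.6] [  3.  149.1] [618. 146.]
[487.7 287.1] [59.9 19.7] [457.  22.]
[419.2  97. ] [65.3  0.8] [55. 51.]
```

>>> jog_arm(rows=[{"dp": [0.9, -0.1, -3.6], "yaw": 0}, {"dp": [0.9, -0.1, -3.6], "yaw": 0}, {"dp": [0.9, -0.1, -3.6], "yaw": 0}, {"dp": [0.9, -0.1, -3.6], "yaw": 0}, {"dp": [0.9, -0.1, -3.6], "yaw": 0}, {"dp": [0.9, -0.1, -3.6], "yaw": 0}, {"dp": [0.9, 0, -3.6], "yaw": 0}, {"dp": [0.9, 0.5, -3.6], "yaw": 0}])

```text
time_s: 17.2
ee_pos: [0.5278, -0.1143, 0.1342]
eef_rot: [[0.911, 0.077, 0.405], [-0.408, 0.019, 0.913], [0.062, -0.997, 0.048]]
contact_force: [0.1, -0.3, 0.6]
grip_width: 0.0853
```

>>> jog_arm(rows=[{"dp": [0.9, 0.8, -3], "yaw": 0}, {"dp": [0, 1, -1], "yaw": 0}, {"dp": [0, 0, 0], "yaw": 0}])

```text
time_s: 17.45
ee_pos: [0.5178, -0.1683, 0.1174]
eef_rot: [[0.903, 0.082, 0.421], [-0.423, 0.013, 0.906], [0.068, -0.997, 0.046]]
contact_force: [-0.0, 1.4, 0.2]
grip_width: 0.0855
```

```bash
python3 go.py 507.5 -154.5 60;  python3 - <<'E'
from workcell import *
from h import *
f=grab_frame('wrist')
for x,y,s,p in blobs(f,.008,110,300,20000): print(np.round([x,y],1),np.round(s,1),np.round(p))
E
```

```text
t 17.45 pos [ 517.8 -168.3  117.4] w 85.5 F [-0.   1.4  0.2] q [-26.  22.  48. 117. -25.  47. 101.]
R [[0.903, 0.082, 0.421], [-0.423, 0.013, 0.906], [0.068, -0.997, 0.046]]
dp total cm [-1.91  5.66  0.55] rows@4cm 2.0 per row [-0.95  2.83  0.28]
[ 636.5 -250.3] [48.  51.4] [288. 369.]
[ 614.2 -141. ] [33.2 30.2] [392. 305.]
[ 460.5 -402.7] [24.8 24.6] [ 17. 283.]
[ 479.7 -342.2] [121.3  24.4] [102. 276.]
[ 507.3 -151.7] [42.1 41.6] [329. 201.]
[453.3 -92.4] [11.8 18. ] [376.  96.]
[ 449.2 -102.8] [23.3 41. ] [358.  95.]
```

>>> jog_arm(rows=[{"dp": [0, -4, 0], "yaw": 0}, {"dp": [0, -4, 0], "yaw": 0}, {"dp": [0, -4, 0], "yaw": 0}, {"dp": [0, -4, 0], "yaw": 0}])

```text
time_s: 17.83
ee_pos: [0.5002, -0.1634, 0.2739]
eef_rot: [[0.907, 0.057, 0.418], [-0.419, 0.013, 0.908], [0.047, -0.998, 0.035]]
contact_force: [1.1, 1.5, 0.8]
grip_width: 0.0857
```

>>> jog_arm(rows=[{"dp": [-4, 0, 0], "yaw": 0}, {"dp": [4, 0, 0], "yaw": 0}])

```text
time_s: 18.0
ee_pos: [0.4642, -0.1489, 0.2695]
eef_rot: [[0.905, 0.06, 0.42], [-0.424, 0.076, 0.902], [0.022, -0.995, 0.094]]
contact_force: [-12.6, -8.6, -9.9]
grip_width: 0.0852
```

>>> jog_arm(rows=[{"dp": [0, 2, 0], "yaw": 0}, {"dp": [0, 2, 0], "yaw": 0}, {"dp": [0, 2, 0], "yaw": 0}, {"dp": [0, 2, 0], "yaw": 0}])

```text
time_s: 18.33
ee_pos: [0.4613, -0.1269, 0.1909]
eef_rot: [[0.911, 0.066, 0.408], [-0.413, 0.125, 0.902], [0.009, -0.99, 0.141]]
contact_force: [0.3, -0.6, 0.5]
grip_width: 0.0851
```

```bash
python3 go.py 507.5 -154.5 190; python3 -c "
from workcell import robot
print(robot.get_obs()['joint_vel'])"
```

```text
t 18.33 pos [ 461.3 -126.9  190.9] w 85.1 F [ 0.3 -0.6  0.5] q [-39.   7.  58. 120. -17.  56.  95.]
R [[0.911, 0.066, 0.408], [-0.413, 0.125, 0.902], [0.009, -0.99, 0.141]]
dp total cm [ 5.34  0.05 -0.61] rows@4cm 2.0 per row [ 2.67  0.03 -0.31]
[ 11.08658882  30.22956252  -6.37230574  14.92134212 -40.80707966
 -26.20543346  33.75249548]
```

>>> jog_arm(rows=[{"dp": [0, 0, 0], "yaw": 0}, {"dp": [0, 0, 0], "yaw": 0}, {"dp": [0, 0, 0], "yaw": 0}])

```text
time_s: 18.58
ee_pos: [0.4593, -0.1213, 0.1893]
eef_rot: [[0.914, 0.058, 0.402], [-0.406, 0.128, 0.905], [0.001, -0.99, 0.141]]
contact_force: [0.5, -0.1, -0.2]
grip_width: 0.0852
```

>>> jog_arm(rows=[{"dp": [4, 0, 0], "yaw": 0}, {"dp": [1, 0, 0], "yaw": 0}, {"dp": [0, 0, 0], "yaw": 0}])

```text
time_s: 18.83
ee_pos: [0.503, -0.1373, 0.1882]
eef_rot: [[0.916, 0.052, 0.398], [-0.401, 0.135, 0.906], [-0.007, -0.989, 0.145]]
contact_force: [0.1, -0.7, -0.5]
grip_width: 0.0855
```

```bash
python3 go.py 507.5 -154.5 190; python3 -c "
from workcell import robot
print(robot.get_obs()['joint_vel'])"
```

```text
t 18.83 pos [ 503.  -137.3  188.2] w 85.5 F [ 0.1 -0.7 -0.5] q [-34.  16.  57. 114. -25.  60. 102.]
R [[0.916, 0.052, 0.398], [-0.401, 0.135, 0.906], [-0.007, -0.989, 0.145]]
dp total cm [ 1.1  -0.38 -1.35] rows@4cm 1.0 per row [ 1.1  -0.38 -1.35]
[ 0.06881725  3.65643988 -2.48752864 -3.82075747 -0.35932755 -2.15337406
 -0.52279875]
```

>>> jog_arm(rows=[{"dp": [0, 0, 0], "yaw": 0.12}, {"dp": [0, 0, 0], "yaw": 0.12}, {"dp": [0, 0, 0], "yaw": 0.12}, {"dp": [0, 0, 0], "yaw": 0.12}, {"dp": [0, 0, 0], "yaw": 0}])

```text
time_s: 19.25
ee_pos: [0.5098, -0.1375, 0.196]
eef_rot: [[0.616, 0.062, 0.785], [-0.785, 0.131, 0.605], [-0.065, -0.989, 0.129]]
contact_force: [0.3, -0.4, -0.0]
grip_width: 0.0853
```

>>> jog_arm(rows=[{"dp": [0, 0, 0], "yaw": -0.12}, {"dp": [0, 0, 0], "yaw": -0.12}, {"dp": [0, 0, 0], "yaw": -0.12}, {"dp": [0, 0, 0], "yaw": -0.12}, {"dp": [0, 0, 0], "yaw": 0}])

```text
time_s: 19.67
ee_pos: [0.5142, -0.1368, 0.2037]
eef_rot: [[0.921, 0.074, 0.383], [-0.39, 0.13, 0.912], [0.018, -0.989, 0.149]]
contact_force: [-0.7, 0.0, 1.1]
grip_width: 0.0856
```

>>> jog_arm(rows=[{"dp": [-4, 0, 0], "yaw": 0}, {"dp": [0, 0, 0], "yaw": 0}])

```text
time_s: 19.83
ee_pos: [0.4711, -0.1211, 0.1986]
eef_rot: [[0.92, 0.062, 0.388], [-0.393, 0.128, 0.911], [0.006, -0.99, 0.142]]
contact_force: [-2.3, 0.1, -1.6]
grip_width: 0.0853
```

>>> jog_arm(rows=[{"dp": [4, 0, 0], "yaw": 0}, {"dp": [0, 0, 0], "yaw": 0}])

```text
time_s: 20.0
ee_pos: [0.5033, -0.132, 0.1953]
eef_rot: [[0.921, 0.053, 0.387], [-0.39, 0.136, 0.911], [-0.004, -0.989, 0.146]]
contact_force: [0.4, 2.2, -0.6]
grip_width: 0.0854
```

>>> jog_arm(rows=[{"dp": [0, 0, 4], "yaw": 0}, {"dp": [0, 0, 0], "yaw": 0}])

```text
time_s: 20.17
ee_pos: [0.5191, -0.0971, 0.1998]
eef_rot: [[0.918, 0.05, 0.394], [-0.397, 0.13, 0.909], [-0.006, -0.99, 0.139]]
contact_force: [1.8, 3.1, -0.1]
grip_width: 0.0853
```

>>> jog_arm(rows=[{"dp": [0, 0, -4], "yaw": 0}, {"dp": [0, 0, 0], "yaw": 0}])

```text
time_s: 20.33
ee_pos: [0.5056, -0.1321, 0.1954]
eef_rot: [[0.921, 0.051, 0.386], [-0.389, 0.128, 0.912], [-0.003, -0.991, 0.137]]
contact_force: [-1.5, -2.3, 0.5]
grip_width: 0.0851
```

>>> jog_arm(rows=[{"dp": [0, -4, 0], "yaw": 0}, {"dp": [0, 0, 0], "yaw": 0}])

```text
time_s: 20.5
ee_pos: [0.5031, -0.1385, 0.2362]
eef_rot: [[0.92, 0.049, 0.389], [-0.392, 0.126, 0.911], [-0.004, -0.991, 0.135]]
contact_force: [0.9, -0.9, 1.1]
grip_width: 0.0852
```

>>> jog_arm(rows=[{"dp": [0, 4, 0], "yaw": 0}, {"dp": [0, 0, 0], "yaw": 0}])

```text
time_s: 20.67
ee_pos: [0.5083, -0.1341, 0.2004]
eef_rot: [[0.92, 0.059, 0.388], [-0.393, 0.127, 0.911], [0.005, -0.99, 0.14]]
contact_force: [-2.8, 1.4, -1.7]
grip_width: 0.0854
```

>>> jog_arm(rows=[{"dp": [4, 0, 0], "yaw": 0}, {"dp": [-4, 0, 0], "yaw": 0}])

```text
time_s: 20.83
ee_pos: [0.5186, -0.1486, 0.1906]
eef_rot: [[0.916, 0.037, 0.4], [-0.402, 0.086, 0.912], [-0.001, -0.996, 0.093]]
contact_force: [1.5, 5.1, -8.4]
grip_width: 0.0852
```

>>> jog_arm(rows=[{"dp": [0, 0, 0], "yaw": 0}])

```text
time_s: 20.92
ee_pos: [0.5009, -0.148, 0.1789]
eef_rot: [[0.911, 0.002, 0.413], [-0.411, 0.09, 0.907], [-0.035, -0.996, 0.083]]
contact_force: [-7.4, -0.5, -4.7]
grip_width: 0.0852
```

>>> jog_arm(rows=[{"dp": [0, 0, 4], "yaw": 0}, {"dp": [0, 0, -4], "yaw": 0}])

```text
time_s: 21.08
ee_pos: [0.5045, -0.1302, 0.1747]
eef_rot: [[0.913, -0.013, 0.407], [-0.404, 0.089, 0.91], [-0.048, -0.996, 0.076]]
contact_force: [3.8, 5.2, -0.3]
grip_width: 0.0853
```

>>> jog_arm(rows=[{"dp": [0, 0, 0], "yaw": 0}])

```text
time_s: 21.17
ee_pos: [0.5013, -0.1359, 0.1749]
eef_rot: [[0.911, -0.016, 0.412], [-0.409, 0.083, 0.909], [-0.048, -0.996, 0.069]]
contact_force: [-1.6, -4.2, 1.1]
grip_width: 0.0853
```

>>> jog_arm(rows=[{"dp": [0, 0, -4], "yaw": 0}, {"dp": [0, 0, 4], "yaw": 0}])

```text
time_s: 21.33
ee_pos: [0.4973, -0.1482, 0.1772]
eef_rot: [[0.907, -0.014, 0.42], [-0.418, 0.078, 0.905], [-0.045, -0.997, 0.065]]
contact_force: [-2.0, -4.8, -0.0]
grip_width: 0.0854
```

>>> jog_arm(rows=[{"dp": [0, 0, 0], "yaw": 0}])

```text
time_s: 21.42
ee_pos: [0.5017, -0.1423, 0.1788]
eef_rot: [[0.91, -0.01, 0.415], [-0.413, 0.084, 0.907], [-0.043, -0.996, 0.072]]
contact_force: [2.0, 3.0, 0.5]
grip_width: 0.0855
```

>>> jog_arm(rows=[{"dp": [0, 4, 0], "yaw": 0}, {"dp": [0, -4, 0], "yaw": 0}])

```text
time_s: 21.58
ee_pos: [0.4943, -0.1399, 0.1628]
eef_rot: [[0.909, -0.031, 0.416], [-0.413, 0.077, 0.907], [-0.06, -0.997, 0.057]]
contact_force: [-2.6, 4.4, -3.4]
grip_width: 0.0853
```

>>> jog_arm(rows=[{"dp": [0, 0, 0], "yaw": 0}])

```text
time_s: 21.67
ee_pos: [0.4977, -0.1443, 0.1663]
eef_rot: [[0.907, -0.026, 0.42], [-0.417, 0.07, 0.906], [-0.053, -0.997, 0.053]]
contact_force: [2.3, -2.1, 0.7]
grip_width: 0.0856
```

```bash
python3 go.py 507.5 -154.5 190
```

```text
t 21.67 pos [ 497.7 -144.3  166.3] w 85.6 F [ 2.3 -2.1  0.7] q [-36.  22.  59. 113. -25.  61. 101.]
R [[0.907, -0.026, 0.42], [-0.417, 0.07, 0.906], [-0.053, -0.997, 0.053]]
dp total cm [ 1.19 -2.46 -0.38] rows@4cm 1.0 per row [ 1.19 -2.46 -0.38]
```

>>> jog_arm(rows=[{"dp": [0, 0, -4], "yaw": 0}, {"dp": [0, 0, 4], "yaw": 0}, {"dp": [0, 0, 0], "yaw": 0}, {"dp": [0, 0, 0], "yaw": 0}])

```text
time_s: 22.0
ee_pos: [0.4947, -0.1587, 0.1703]
eef_rot: [[0.902, -0.023, 0.431], [-0.429, 0.067, 0.901], [-0.05, -0.998, 0.05]]
contact_force: [-0.2, -1.8, 0.4]
grip_width: 0.0854
```

>>> jog_arm(rows=[{"dp": [0, -4, 0], "yaw": 0}, {"dp": [0, 4, 0], "yaw": 0}, {"dp": [0, 0, 0], "yaw": 0}, {"dp": [0, 0, 0], "yaw": 0}])

```text
time_s: 22.33
ee_pos: [0.4985, -0.1569, 0.1804]
eef_rot: [[0.903, -0.011, 0.429], [-0.427, 0.073, 0.901], [-0.041, -0.997, 0.061]]
contact_force: [1.8, -0.9, 1.7]
grip_width: 0.0854
```

>>> jog_arm(rows=[{"dp": [0, 0, 0], "yaw": 0.12}, {"dp": [0, 0, 0], "yaw": -0.12}, {"dp": [0, 0, 0], "yaw": 0}, {"dp": [0, 0, 0], "yaw": 0}])

```text
time_s: 22.67
ee_pos: [0.5023, -0.1569, 0.1866]
eef_rot: [[0.901, -0.003, 0.433], [-0.432, 0.074, 0.899], [-0.035, -0.997, 0.065]]
contact_force: [0.0, 0.3, -0.3]
grip_width: 0.0853
```

>>> jog_arm(rows=[{"dp": [3, 0, 0], "yaw": 0}, {"dp": [-3, 0, 0], "yaw": 0}, {"dp": [0, 0, 0], "yaw": 0}, {"dp": [0, 0, 0], "yaw": 0}])

```text
time_s: 23.0
ee_pos: [0.4988, -0.1641, 0.179]
eef_rot: [[0.893, -0.026, 0.45], [-0.448, 0.056, 0.892], [-0.049, -0.998, 0.038]]
contact_force: [1.5, -0.7, 0.7]
grip_width: 0.0856
```

>>> jog_arm(rows=[{"dp": [3.5, 0, 0], "yaw": 0}, {"dp": [-3.5, 0, 0], "yaw": 0}, {"dp": [0, 0, 0], "yaw": 0}, {"dp": [0, 0, 0], "yaw": 0}])

```text
time_s: 23.33
ee_pos: [0.4916, -0.1737, 0.1648]
eef_rot: [[0.881, -0.067, 0.469], [-0.468, 0.036, 0.883], [-0.076, -0.997, 0.0]]
contact_force: [0.6, 0.7, 0.2]
grip_width: 0.0855
```

>>> jog_arm(rows=[{"dp": [3, 0, 0], "yaw": 0}, {"dp": [-3, 0, 0], "yaw": 0}, {"dp": [0, 0, 0], "yaw": 0}, {"dp": [0, 0, 0], "yaw": 0}])

```text
time_s: 23.67
ee_pos: [0.4848, -0.1784, 0.1572]
eef_rot: [[0.872, -0.092, 0.481], [-0.481, 0.028, 0.876], [-0.094, -0.995, -0.02]]
contact_force: [0.6, 0.9, 1.0]
grip_width: 0.0854
```

>>> jog_arm(rows=[{"dp": [0, 0, 0], "yaw": 0}, {"dp": [0, 0, 0], "yaw": 0}, {"dp": [0, 0, 0], "yaw": 0}, {"dp": [0, 0, 0], "yaw": 0}, {"dp": [0, 0, 0], "yaw": 0}, {"dp": [0, 0, 0], "yaw": 0}])

```text
time_s: 24.17
ee_pos: [0.4915, -0.1759, 0.1653]
eef_rot: [[0.875, -0.074, 0.478], [-0.477, 0.035, 0.878], [-0.081, -0.997, -0.005]]
contact_force: [0.5, 0.0, 0.1]
grip_width: 0.0856
```

>>> jog_arm(rows=[{"dp": [-2.5, 0, 0], "yaw": 0}, {"dp": [2.5, 0, 0], "yaw": 0}, {"dp": [0, 0, 0], "yaw": 0}, {"dp": [0, 0, 0], "yaw": 0}])

```text
time_s: 24.5
ee_pos: [0.482, -0.1673, 0.1611]
eef_rot: [[0.876, -0.085, 0.475], [-0.473, 0.048, 0.88], [-0.098, -0.995, 0.001]]
contact_force: [0.0, 0.2, -0.1]
grip_width: 0.0857
```

>>> jog_arm(rows=[{"dp": [0, 0, 0], "yaw": -0.05}, {"dp": [0, 0.5, 0], "yaw": 0}, {"dp": [0, 0.5, 0], "yaw": 0}, {"dp": [0, 0.5, 0], "yaw": 0}, {"dp": [0, 0.5, 0], "yaw": 0}, {"dp": [0, 0.5, 0], "yaw": 0}])

```text
time_s: 25.0
ee_pos: [0.4843, -0.1675, 0.137]
eef_rot: [[0.899, -0.077, 0.431], [-0.429, 0.045, 0.902], [-0.089, -0.996, 0.008]]
contact_force: [0.9, -0.5, -1.1]
grip_width: 0.0853
```

```bash
python3 go.py 507.3 -153.5 100
```

```text
t 25.0 pos [ 484.3 -167.5  137. ] w 85.3 F [ 0.9 -0.5 -1.1] q [-32.  26.  58. 113. -26.  60. 103.]
R [[0.899, -0.077, 0.431], [-0.429, 0.045, 0.902], [-0.089, -0.996, 0.008]]
dp total cm [1.79 3.58 2.23] rows@4cm 2.0 per row [0.9  1.79 1.11]
```

>>> jog_arm(rows=[{"dp": [0, 0.1, 0], "yaw": 0}, {"dp": [0, 0.1, 0], "yaw": 0}, {"dp": [0, 0.1, 0], "yaw": 0}, {"dp": [0, 0.1, 0], "yaw": 0}, {"dp": [0, 0.1, 0], "yaw": 0}, {"dp": [0, 0.1, 0], "yaw": 0}, {"dp": [0, 0.1, 0], "yaw": 0}, {"dp": [0, 0.1, 0], "yaw": 0}])

```text
time_s: 25.67
ee_pos: [0.4831, -0.1675, 0.1271]
eef_rot: [[0.898, -0.078, 0.432], [-0.43, 0.044, 0.902], [-0.09, -0.996, 0.006]]
contact_force: [-0.8, 0.3, 0.3]
grip_width: 0.0855
```

>>> jog_arm(rows=[{"dp": [0, 0.1, 0], "yaw": 0}, {"dp": [0, 0.1, 0], "yaw": 0}, {"dp": [0, 0.1, 0], "yaw": 0}, {"dp": [0, 0.1, 0], "yaw": 0}, {"dp": [0, 0.1, 0], "yaw": 0}, {"dp": [0, 0.1, 0], "yaw": 0}, {"dp": [0, 0.1, 0], "yaw": 0}, {"dp": [0, 0.1, 0], "yaw": 0}])

```text
time_s: 26.33
ee_pos: [0.4826, -0.167, 0.1185]
eef_rot: [[0.898, -0.078, 0.432], [-0.43, 0.044, 0.902], [-0.089, -0.996, 0.006]]
contact_force: [-0.5, 1.0, -0.4]
grip_width: 0.0855
```

>>> jog_arm(rows=[{"dp": [0.1, 1, 0.2], "yaw": 0}, {"dp": [0, 1, 0.2], "yaw": 0}, {"dp": [0, 1, 0.2], "yaw": 0}, {"dp": [0, 1, 0.2], "yaw": 0}, {"dp": [0, 1, 0.2], "yaw": 0}])

```text
time_s: 26.75
ee_pos: [0.4855, -0.1559, 0.0652]
eef_rot: [[0.899, -0.074, 0.433], [-0.43, 0.044, 0.902], [-0.086, -0.996, 0.007]]
contact_force: [1.1, 0.7, -0.6]
grip_width: 0.0855
```

```bash
python3 go.py 507.3 -153.5 60
```

```text
t 26.75 pos [ 485.5 -155.9   65.2] w 85.5 F [ 1.1  0.7 -0.6] q [-28.  32.  52. 116. -33.  53. 107.]
R [[0.899, -0.074, 0.433], [-0.43, 0.044, 0.902], [-0.086, -0.996, 0.007]]
dp total cm [1.9  0.37 1.15] rows@4cm 1.0 per row [1.9  0.37 1.15]
```

>>> jog_arm(rows=[{"dp": [0, -4, 0], "yaw": 0}, {"dp": [0, 4, 0], "yaw": 0}, {"dp": [0, 0, 0], "yaw": 0}, {"dp": [0, -4, 0], "yaw": 0}, {"dp": [0, 4, 0], "yaw": 0}, {"dp": [0, 0, 0], "yaw": 0}])

```text
time_s: 27.25
ee_pos: [0.4873, -0.1517, 0.073]
eef_rot: [[0.901, -0.083, 0.425], [-0.423, 0.044, 0.905], [-0.094, -0.996, 0.005]]
contact_force: [-1.9, 1.2, -2.2]
grip_width: 0.0853
```

>>> jog_arm(rows=[{"dp": [0, -4, 0], "yaw": 0}, {"dp": [0, 4, 0], "yaw": 0}, {"dp": [0, 0, 0], "yaw": 0}, {"dp": [0, -4, 0], "yaw": 0}, {"dp": [0, 4, 0], "yaw": 0}, {"dp": [0, 0, 0], "yaw": 0}])

```text
time_s: 27.75
ee_pos: [0.4972, -0.1544, 0.0884]
eef_rot: [[0.903, -0.067, 0.425], [-0.424, 0.041, 0.905], [-0.078, -0.997, 0.009]]
contact_force: [-2.5, 1.3, -1.9]
grip_width: 0.0854
```

```bash
python3 go.py 507.3 -153.5 60
```

```text
t 27.75 pos [ 497.2 -154.4   88.4] w 85.4 F [-2.5  1.3 -1.9] q [-30.  31.  54. 114. -31.  55. 105.]
R [[0.903, -0.067, 0.425], [-0.424, 0.041, 0.905], [-0.078, -0.997, 0.009]]
dp total cm [1.1  2.77 0.49] rows@4cm 1.0 per row [1.1  2.77 0.49]
```

>>> jog_arm(rows=[{"dp": [0.5, 1, 0.2], "yaw": 0}, {"dp": [0.5, 1, 0.2], "yaw": 0}, {"dp": [0.2, 1, 0.1], "yaw": 0}, {"dp": [0, 1, 0], "yaw": 0}, {"dp": [0, 1, 0], "yaw": 0}, {"dp": [0, 1, 0], "yaw": 0}, {"dp": [0, 0, 0], "yaw": 0}])

```text
time_s: 28.33
ee_pos: [0.5181, -0.1592, 0.0358]
eef_rot: [[0.902, -0.044, 0.43], [-0.429, 0.037, 0.903], [-0.056, -0.998, 0.015]]
contact_force: [-0.5, -0.2, -0.4]
grip_width: 0.0853
```

```bash
python3 go.py 507.4 -154 1;  python3 - <<'E'
from workcell import *
from h import *
f=grab_frame('wrist')
for x,y,s,p in blobs(f,.008,110,300,20000): print(np.round([x,y],1),np.round(s,1),np.round(p))
E
```

```text
t 28.33 pos [ 518.1 -159.2   35.8] w 85.3 F [-0.5 -0.2 -0.4] q [-25.  36.  48. 113. -37.  50. 109.]
R [[0.902, -0.044, 0.43], [-0.429, 0.037, 0.903], [-0.056, -0.998, 0.015]]
dp total cm [-0.99  3.54 -0.05] rows@4cm 1.0 per row [-0.99  3.54 -0.05]
[ 488.6 -273.2] [10.6 44.7] [116. 315.]
[ 507.7 -151.5] [42.8 41.5] [329. 255.]
[453.7 -92.6] [18.6  8.7] [389. 110.]
[452.1 -82.5] [ 6.3 14.8] [405.  94.]
[ 448.2 -101.9] [25.  41.7] [368. 114.]
[461.4  19.5] [21.9 13.1] [617.  14.]
```

>>> jog_arm(rows=[{"dp": [-0.4, 0.6, 0], "yaw": 0}, {"dp": [-0.4, 0.6, 0], "yaw": 0}, {"dp": [-0.2, 0.6, 0], "yaw": 0}, {"dp": [0, 0.6, 0], "yaw": 0}, {"dp": [0, 0.4, 0], "yaw": 0}, {"dp": [0, 0.3, 0], "yaw": 0}])

```text
time_s: 28.88
ee_pos: [0.5067, -0.1538, 0.004]
eef_rot: [[0.901, -0.043, 0.431], [-0.43, 0.037, 0.902], [-0.054, -0.998, 0.015]]
contact_force: [-0.0, 0.3, 1.2]
grip_width: 0.0855
```

```bash
python3 go.py 507.5 -153 1
```

```text
t 28.88 pos [ 506.7 -153.8    4. ] w 85.5 F [-0.   0.3  1.2] q [-24.  38.  46. 115. -40.  47. 111.]
R [[0.901, -0.043, 0.431], [-0.43, 0.037, 0.902], [-0.054, -0.998, 0.015]]
dp total cm [0.05 0.3  0.1 ] rows@4cm 1.0 per row [0.05 0.3  0.1 ]
```

>>> jog_arm(rows=[{"dp": [0, 0.2, 0.1], "yaw": 0}, {"dp": [0, 0.1, 0], "yaw": 0}, {"dp": [0, 0.1, 0], "yaw": 0}], hand=0.2)

```text
time_s: 29.13
ee_pos: [0.5068, -0.1525, -0.0012]
eef_rot: [[0.901, -0.044, 0.431], [-0.43, 0.037, 0.902], [-0.055, -0.998, 0.015]]
contact_force: [-0.2, -1.0, -0.2]
grip_width: 0.0686
```

>>> jog_arm(rows=[{"dp": [0, 0, 0], "yaw": 0}, {"dp": [0, 0, 0], "yaw": 0}, {"dp": [0, 0, 0], "yaw": 0}, {"dp": [0, 0, 0], "yaw": 0}, {"dp": [0, 0, 0], "yaw": 0}, {"dp": [0, 0, 0], "yaw": 0}, {"dp": [0, 0, 0], "yaw": 0}], hand=0.7)

```text
time_s: 29.72
ee_pos: [0.508, -0.1538, 0.0004]
eef_rot: [[0.901, -0.041, 0.432], [-0.431, 0.036, 0.902], [-0.053, -0.999, 0.015]]
contact_force: [0.1, -0.3, -1.2]
grip_width: 0.0388
```

```bash
python3 go.py 459.2 179.4 110;  python3 - <<'E'
from workcell import *
from h import *
f=grab_frame('wrist')
cv2.imwrite('pics/w7.png',f['image'][:,:,::-1])
E
```

```text
t 29.72 pos [ 5.080e+02 -1.538e+02  4.000e-01] w 38.8 F [ 0.1 -0.3 -1.2] q [-24.  39.  46. 115. -40.  46. 111.]
R [[0.901, -0.041, 0.432], [-0.431, 0.036, 0.902], [-0.053, -0.999, 0.015]]
dp total cm [-19.32  -9.54  28.1 ] rows@4cm 9.0 per row [-2.15 -1.06  3.12]
```

View pics/w7.png

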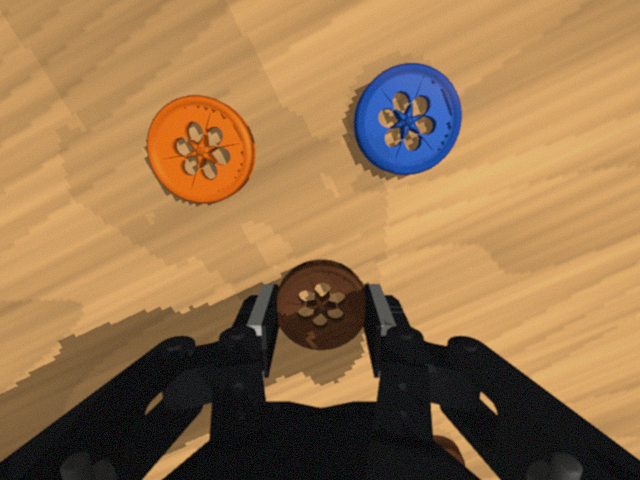

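>>> jog_arm(rows=[{"dp": [0, -0.6, 0], "yaw": 0}, {"dp": [0, -1.5, 0], "yaw": 0}, {"dp": [0, -2, 0], "yaw": 0}, {"dp": [-0.5, -2, 0.8], "yaw": 0}, {"dp": [-1, -1.8, 1.5], "yaw": 0}, {"dp": [-1.3, -1.5, 2], "yaw": 0}, {"dp": [-1.6, -1, 2.3], "yaw": 0}, {"dp": [-1.6, -0.5, 2.3], "yaw": 0}])

```text
time_s: 30.43
ee_pos: [0.4967, -0.0584, 0.1239]
eef_rot: [[0.893, -0.039, 0.448], [-0.447, 0.032, 0.894], [-0.049, -0.999, 0.011]]
contact_force: [0.5, 0.5, -0.2]
grip_width: 0.039
```

>>> jog_arm(rows=[{"dp": [-1.6, 0, 2.3], "yaw": 0}, {"dp": [-1.6, 0, 2.3], "yaw": 0}, {"dp": [-1.6, 0, 2.3], "yaw": 0}, {"dp": [-1.6, 0, 2.3], "yaw": 0}, {"dp": [-1.6, 0, 2.3], "yaw": 0}, {"dp": [-1.6, 0, 2.3], "yaw": 0}, {"dp": [-1.2, 0, 1.8], "yaw": 0}, {"dp": [-0.5, 0, 0.8], "yaw": 0}])

```text
time_s: 31.1
ee_pos: [0.4704, 0.1505, 0.1438]
eef_rot: [[0.893, -0.028, 0.45], [-0.448, 0.045, 0.893], [-0.045, -0.999, 0.027]]
contact_force: [0.0, 0.3, -0.0]
grip_width: 0.039
```

```bash
python3 go.py 459.2 179.4 110
```

```text
t 31.1 pos [470.4 150.5 143.8] w 39.0 F [ 0.   0.3 -0. ] q [-73.  20.  61. 119. -25.  55.  65.]
R [[0.893, -0.028, 0.45], [-0.448, 0.045, 0.893], [-0.045, -0.999, 0.027]]
dp total cm [-2.14  3.53  1.98] rows@4cm 2.0 per row [-1.07  1.77  0.99]
```

>>> jog_arm(rows=[{"dp": [-0.8, 0.5, 0.7], "yaw": 0}, {"dp": [-0.8, 1, 0.7], "yaw": 0}, {"dp": [-0.5, 1.3, 0.6], "yaw": 0}, {"dp": [-0.1, 1.3, 0.1], "yaw": 0}, {"dp": [0, 1.3, 0], "yaw": 0}, {"dp": [0, 1, 0], "yaw": 0}, {"dp": [0, 0.5, 0], "yaw": 0}, {"dp": [0, 0, 0], "yaw": 0}])

```text
time_s: 31.77
ee_pos: [0.4571, 0.1821, 0.0727]
eef_rot: [[0.891, -0.027, 0.454], [-0.452, 0.045, 0.891], [-0.045, -0.999, 0.028]]
contact_force: [-0.4, -0.8, 0.3]
grip_width: 0.0387
```

```bash
python3 go.py 459.2 179.4 55.4
```

```text
t 31.77 pos [457.1 182.1  72.7] w 38.7 F [-0.4 -0.8  0.3] q [-70.  27.  53. 121. -33.  48.  68.]
R [[0.891, -0.027, 0.454], [-0.452, 0.045, 0.891], [-0.045, -0.999, 0.028]]
dp total cm [ 0.39  1.71 -0.19] rows@4cm 1.0 per row [ 0.39  1.71 -0.19]
```

>>> jog_arm(rows=[{"dp": [0.2, 0.5, -0.1], "yaw": 0}, {"dp": [0.2, 0.5, -0.1], "yaw": 0}, {"dp": [0, 0.4, 0], "yaw": 0}, {"dp": [0, 0.2, 0], "yaw": 0}, {"dp": [0, 0, 0], "yaw": 0}])

```text
time_s: 32.18
ee_pos: [0.461, 0.1766, 0.0558]
eef_rot: [[0.889, -0.025, 0.458], [-0.457, 0.045, 0.888], [-0.043, -0.999, 0.029]]
contact_force: [0.5, -0.4, -0.1]
grip_width: 0.0388
```

```bash
python3 go.py 459.2 179.4 55.4
```

```text
t 32.18 pos [461.  176.6  55.8] w 38.8 F [ 0.5 -0.4 -0.1] q [-68.  28.  52. 122. -36.  46.  70.]
R [[0.889, -0.025, 0.458], [-0.457, 0.045, 0.888], [-0.043, -0.999, 0.029]]
dp total cm [-0.29  0.05  0.16] rows@4cm 1.0 per row [-0.29  0.05  0.16]
```

>>> jog_arm(rows=[{"dp": [-0.2, 0, 0.15], "yaw": 0}, {"dp": [-0.1, 0.05, 0], "yaw": 0}, {"dp": [0, 0.05, 0], "yaw": 0}])

```text
time_s: 32.43
ee_pos: [0.4596, 0.1797, 0.0554]
eef_rot: [[0.888, -0.024, 0.459], [-0.457, 0.046, 0.888], [-0.043, -0.999, 0.03]]
contact_force: [-0.4, -0.9, 0.7]
grip_width: 0.0388
```

>>> jog_arm(rows=[{"dp": [0, 0, 0], "yaw": 0}, {"dp": [0, 0, 0], "yaw": 0}, {"dp": [0, 0, 0], "yaw": 0}, {"dp": [0, 0, 0], "yaw": 0}], hand=0.2)

```text
time_s: 32.77
ee_pos: [0.4599, 0.1808, 0.0561]
eef_rot: [[0.889, -0.023, 0.457], [-0.456, 0.047, 0.889], [-0.042, -0.999, 0.031]]
contact_force: [0.1, 0.7, -0.5]
grip_width: 0.0685
```

>>> jog_arm(rows=[{"dp": [0, -0.7, 0], "yaw": 0}, {"dp": [0, -1.5, 0], "yaw": 0}, {"dp": [0, -2, 0], "yaw": 0}, {"dp": [0, -2, 0], "yaw": 0}, {"dp": [0, -1, 0], "yaw": 0}])

```text
time_s: 33.18
ee_pos: [0.4592, 0.1755, 0.1293]
eef_rot: [[0.888, -0.029, 0.459], [-0.457, 0.043, 0.888], [-0.046, -0.999, 0.024]]
contact_force: [1.3, 0.2, 0.4]
grip_width: 0.0687
```

```bash
python3 go.py 616 -142 100;  python3 - <<'E'
from workcell import *
from h import *
f=grab_frame('wrist');np.savez('w8.npz',**f)
for x,y,s,p in blobs(f,.063,110,300,20000): print(np.round([x,y],1),np.round(s,1),np.round(p))
E
```

```text
t 33.18 pos [459.2 175.5 129.3] w 68.7 F [1.3 0.2 0.4] q [-75.  21.  60. 120. -26.  53.  62.]
R [[0.888, -0.029, 0.459], [-0.457, 0.043, 0.888], [-0.046, -0.999, 0.024]]
dp total cm [ 28.57   1.12 -21.09] rows@4cm 9.0 per row [ 3.17  0.12 -2.34]
[440.7 -33.4] [36.8 57.4] [ 53. 358.]
[458.5 179.6] [41.4 41.1] [323. 251.]
[464.6 297.2] [68.  63.8] [498. 175.]
[513.1 371.2] [  2.7 223.9] [624. 129.]
```

>>> jog_arm(rows=[{"dp": [1, 0, -0.7], "yaw": 0}, {"dp": [2, 0, -1.5], "yaw": 0}, {"dp": [2.3, 0, -1.7], "yaw": 0}, {"dp": [2.3, 0, -1.7], "yaw": 0}, {"dp": [2.3, 0, -1.7], "yaw": 0}, {"dp": [2.3, 0, -1.7], "yaw": 0}, {"dp": [2.3, 0, -1.7], "yaw": 0}, {"dp": [2.3, 0, -1.7], "yaw": 0}])

```text
time_s: 33.9
ee_pos: [0.5546, -0.004, 0.116]
eef_rot: [[0.899, -0.032, 0.438], [-0.436, 0.054, 0.898], [-0.052, -0.998, 0.035]]
contact_force: [-0.3, 0.3, 0.8]
grip_width: 0.0686
```

>>> jog_arm(rows=[{"dp": [2.3, 0, -1.7], "yaw": 0}, {"dp": [2.3, 0, -1.7], "yaw": 0}, {"dp": [2.3, 0, -1.7], "yaw": 0}, {"dp": [2, 0, -1.5], "yaw": 0}, {"dp": [1, 0.2, -0.7], "yaw": 0}, {"dp": [0, 0.5, 0], "yaw": 0}])

```text
time_s: 34.4
ee_pos: [0.6134, -0.1258, 0.097]
eef_rot: [[0.895, -0.033, 0.445], [-0.443, 0.049, 0.895], [-0.051, -0.998, 0.03]]
contact_force: [-1.2, 0.1, -0.1]
grip_width: 0.0681
```

```bash
python3 go.py 616 -142 60;  python3 - <<'E'
from workcell import *
from h import *
f=grab_frame('wrist')
for x,y,s,p in blobs(f,.008,110,300,20000): print(np.round([x,y],1),np.round(s,1),np.round(p))
E
```

```text
t 34.4 pos [ 613.4 -125.8   97. ] w 68.1 F [-1.2  0.1 -0.1] q [-28.  39.  50. 101. -36.  61. 100.]
R [[0.895, -0.033, 0.445], [-0.443, 0.049, 0.895], [-0.051, -0.998, 0.03]]
dp total cm [ 1.14  3.6  -1.44] rows@4cm 2.0 per row [ 0.57  1.8  -0.72]
[ 571.  -360.5] [ 7.6 29.6] [ 16. 335.]
[ 441.8 -174.8] [39.3 15.5] [119.  42.]
[464.7 -96.3] [43.6 19.5] [252.  21.]
```

>>> jog_arm(rows=[{"dp": [0.4, 0.8, -0.5], "yaw": 0}, {"dp": [0.4, 1, -0.5], "yaw": 0}, {"dp": [0.2, 1, -0.3], "yaw": 0}, {"dp": [0, 1, 0], "yaw": 0}, {"dp": [0, 0.5, 0], "yaw": 0}, {"dp": [0, 0, 0], "yaw": 0}])

```text
time_s: 34.95
ee_pos: [0.61, -0.1311, 0.0433]
eef_rot: [[0.898, -0.044, 0.438], [-0.436, 0.057, 0.898], [-0.064, -0.997, 0.032]]
contact_force: [0.1, -0.1, -0.6]
grip_width: 0.0681
```

```bash
python3 go.py 616 -142 10;  python3 - <<'E'
from workcell import *
from h import *
f=grab_frame('wrist');np.savez('w9.npz',**f);cv2.imwrite('pics/w9.png',f['image'][:,:,::-1])
for d in(60,85,110):
 for x,y,s,p in blobs(f,.008,d,300,20000): print(d,np.round([x,y],1),np.round(s,1),np.round(p))
E
```

```text
t 34.95 pos [ 610.  -131.1   43.3] w 68.1 F [ 0.1 -0.1 -0.6] q [-25.  43.  47. 101. -40.  57. 104.]
R [[0.898, -0.044, 0.438], [-0.436, 0.057, 0.898], [-0.064, -0.997, 0.032]]
dp total cm [ 1.23  3.23 -0.83] rows@4cm 1.0 per row [ 1.23  3.23 -0.83]
60 [ 616.1 -138.7] [27.7 30.5] [311. 288.]
60 [572.   64.6] [52.5 14.2] [622.  32.]
85 [ 616.1 -139.5] [29.4 30.7] [312. 288.]
85 [ 447.2 -174.6] [18.5  5.3] [82. 21.]
85 [572.6  64. ] [53.7 14.6] [628.  50.]
110 [ 644.9 -169.6] [30.2  7.6] [289. 349.]
110 [647.3  39.4] [20.5 14.7] [622. 202.]
110 [620.8  41.5] [11.4 28.7] [614. 154.]
110 [565.6  39.8] [65.5 48.7] [566.  42.]
110 [ 444.4 -174.5] [37.6 12.5] [80. 15.]
```

View pics/w9.png

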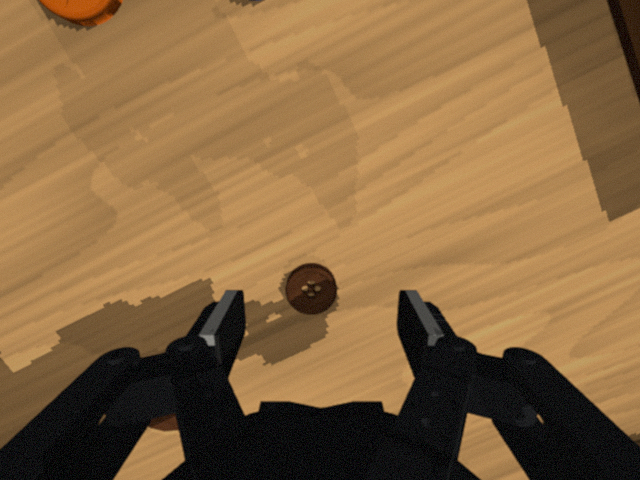

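>>> jog_arm(rows=[{"dp": [0.4, 0.7, -0.3], "yaw": 0}, {"dp": [0.4, 0.7, -0.3], "yaw": 0}, {"dp": [0.3, 0.7, -0.1], "yaw": 0}, {"dp": [0, 0.7, 0], "yaw": 0}, {"dp": [0, 0.4, 0], "yaw": 0}, {"dp": [0, 0, 0], "yaw": 0}])

```text
time_s: 35.5
ee_pos: [0.6178, -0.1401, 0.0084]
eef_rot: [[0.899, -0.041, 0.436], [-0.434, 0.057, 0.899], [-0.062, -0.998, 0.034]]
contact_force: [-0.1, 0.2, 0.1]
grip_width: 0.0686
```

```bash
python3 go.py 616.2 -140.8 2
```

```text
t 35.5 pos [ 617.8 -140.1    8.4] w 68.6 F [-0.1  0.2  0.1] q [-22.  46.  45. 100. -42.  55. 106.]
R [[0.899, -0.041, 0.436], [-0.434, 0.057, 0.899], [-0.062, -0.998, 0.034]]
dp total cm [-0.07  0.64 -0.15] rows@4cm 1.0 per row [-0.07  0.64 -0.15]
```

>>> jog_arm(rows=[{"dp": [-0.1, 0.4, -0.1], "yaw": 0}, {"dp": [0, 0.2, -0.1], "yaw": 0}, {"dp": [0, 0.1, 0], "yaw": 0}, {"dp": [0, 0, 0], "yaw": 0}], hand=0.4)

```text
time_s: 35.83
ee_pos: [0.6154, -0.1412, 0.0006]
eef_rot: [[0.899, -0.041, 0.436], [-0.434, 0.057, 0.899], [-0.062, -0.998, 0.034]]
contact_force: [-0.2, -0.1, 0.1]
grip_width: 0.0515
```

>>> jog_arm(rows=[{"dp": [0, 0, 0], "yaw": 0}, {"dp": [0, 0, 0], "yaw": 0}, {"dp": [0, 0, 0], "yaw": 0}, {"dp": [0, 0, 0], "yaw": 0}, {"dp": [0, 0, 0], "yaw": 0}], hand=0.8)

```text
time_s: 36.25
ee_pos: [0.6164, -0.1416, 0.002]
eef_rot: [[0.899, -0.039, 0.436], [-0.434, 0.057, 0.899], [-0.06, -0.998, 0.034]]
contact_force: [-0.9, 1.2, 0.3]
grip_width: 0.0265
```

```bash
python3 go.py 585.1 293.2 120
```

```text
t 36.25 pos [ 616.4 -141.6    2. ] w 26.5 F [-0.9  1.2  0.3] q [-22.  47.  44. 101. -42.  54. 106.]
R [[0.899, -0.039, 0.436], [-0.434, 0.057, 0.899], [-0.06, -0.998, 0.034]]
dp total cm [-22.37  -9.17  38.14] rows@4cm 12.0 per row [-1.86 -0.76  3.18]
```

Gripped (26.5 mm, same ~3.5 mm under-reading as before). Place z ≈ 57.

>>> jog_arm(rows=[{"dp": [0, -0.6, 0], "yaw": 0}, {"dp": [0, -1.5, 0], "yaw": 0}, {"dp": [0, -2, 0], "yaw": 0}, {"dp": [-0.5, -2, 0.8], "yaw": 0}, {"dp": [-1, -1.8, 1.6], "yaw": 0}, {"dp": [-1.2, -1.5, 2], "yaw": 0}, {"dp": [-1.3, -1, 2.3], "yaw": 0}, {"dp": [-1.3, -0.5, 2.3], "yaw": 0}])

```text
time_s: 36.92
ee_pos: [0.6109, -0.0531, 0.1279]
eef_rot: [[0.891, -0.037, 0.453], [-0.451, 0.051, 0.891], [-0.056, -0.998, 0.029]]
contact_force: [0.4, 0.0, -0.8]
grip_width: 0.0263
```

>>> jog_arm(rows=[{"dp": [-1.3, 0, 2.3], "yaw": 0}, {"dp": [-1.3, 0, 2.3], "yaw": 0}, {"dp": [-1.3, 0, 2.3], "yaw": 0}, {"dp": [-1.3, 0, 2.3], "yaw": 0}, {"dp": [-1.3, 0, 2.3], "yaw": 0}, {"dp": [-1.3, 0, 2.3], "yaw": 0}, {"dp": [-1.3, 0, 2.3], "yaw": 0}, {"dp": [-1.3, 0, 2.3], "yaw": 0}])

```text
time_s: 37.58
ee_pos: [0.6056, 0.1636, 0.1559]
eef_rot: [[0.888, -0.019, 0.459], [-0.458, 0.056, 0.887], [-0.043, -0.998, 0.041]]
contact_force: [-0.2, 0.1, 0.6]
grip_width: 0.0265
```

```bash
python3 go.py 585.1 293.2 120
```

```text
t 37.58 pos [605.6 163.6 155.9] w 26.5 F [-0.2  0.1  0.6] q [-57.  34.  54. 100. -34.  63.  71.]
R [[0.888, -0.019, 0.459], [-0.458, 0.056, 0.887], [-0.043, -0.998, 0.041]]
dp total cm [-7.6   4.35 10.41] rows@4cm 4.0 per row [-1.9   1.09  2.6 ]
```

>>> jog_arm(rows=[{"dp": [-1.6, 0.6, 2.2], "yaw": 0}, {"dp": [-1.6, 0.8, 2.2], "yaw": 0}, {"dp": [-1.6, 1, 2.2], "yaw": 0}, {"dp": [-1.2, 1, 1.6], "yaw": 0}, {"dp": [-0.7, 1, 0.9], "yaw": 0}, {"dp": [0, 1, 0.3], "yaw": 0}, {"dp": [0, 0.5, 0], "yaw": 0}, {"dp": [0, 0, 0], "yaw": 0}])

```text
time_s: 38.25
ee_pos: [0.5895, 0.2959, 0.1123]
eef_rot: [[0.893, -0.009, 0.45], [-0.448, 0.066, 0.891], [-0.038, -0.998, 0.055]]
contact_force: [-1.0, -0.8, -0.0]
grip_width: 0.0265
```

```bash
python3 go.py 585.1 293.2 70
```

```text
t 38.25 pos [589.5 295.9 112.3] w 26.5 F [-1.  -0.8 -0. ] q [-64.  39.  50.  98. -38.  60.  62.]
R [[0.893, -0.009, 0.45], [-0.448, 0.066, 0.891], [-0.038, -0.998, 0.055]]
dp total cm [-0.11  4.21 -0.67] rows@4cm 2.0 per row [-0.06  2.1  -0.34]
```

>>> jog_arm(rows=[{"dp": [0, 1, -0.2], "yaw": 0}, {"dp": [0, 1, -0.2], "yaw": 0}, {"dp": [0, 1, -0.2], "yaw": 0}, {"dp": [0, 0.8, 0], "yaw": 0}, {"dp": [0, 0.4, 0], "yaw": 0}, {"dp": [0, 0, 0], "yaw": 0}])

```text
time_s: 38.75
ee_pos: [0.5888, 0.282, 0.0664]
eef_rot: [[0.887, -0.008, 0.462], [-0.461, 0.061, 0.885], [-0.035, -0.998, 0.051]]
contact_force: [-0.2, -0.4, -0.7]
grip_width: 0.0267
```

```bash
python3 go.py 585.1 293.2 57
```

```text
t 38.75 pos [588.8 282.   66.4] w 26.7 F [-0.2 -0.4 -0.7] q [-62.  41.  47. 100. -41.  56.  65.]
R [[0.887, -0.008, 0.462], [-0.461, 0.061, 0.885], [-0.035, -0.998, 0.051]]
dp total cm [-0.81  1.01  0.77] rows@4cm 1.0 per row [-0.81  1.01  0.77]
```

>>> jog_arm(rows=[{"dp": [-0.4, 0.1, 0.4], "yaw": 0}, {"dp": [-0.4, 0.2, 0.4], "yaw": 0}, {"dp": [0, 0.3, 0], "yaw": 0}, {"dp": [0, 0.2, 0], "yaw": 0}, {"dp": [0, 0, 0], "yaw": 0}])

```text
time_s: 39.17
ee_pos: [0.5857, 0.2948, 0.0588]
eef_rot: [[0.887, -0.007, 0.462], [-0.461, 0.062, 0.885], [-0.034, -0.998, 0.052]]
contact_force: [-0.2, 0.2, -0.3]
grip_width: 0.0263
```

```bash
python3 go.py 585.1 293.2 57
```

```text
t 39.17 pos [585.7 294.8  58.8] w 26.3 F [-0.2  0.2 -0.3] q [-63.  42.  47. 100. -41.  55.  64.]
R [[0.887, -0.007, 0.462], [-0.461, 0.062, 0.885], [-0.034, -0.998, 0.052]]
dp total cm [ 0.03  0.17 -0.18] rows@4cm 1.0 per row [ 0.03  0.17 -0.18]
```

>>> jog_arm(rows=[{"dp": [0, 0.1, -0.1], "yaw": 0}, {"dp": [0, 0.1, 0], "yaw": 0}, {"dp": [0, 0.1, 0], "yaw": 0}])

```text
time_s: 39.42
ee_pos: [0.5856, 0.2951, 0.0565]
eef_rot: [[0.887, -0.005, 0.461], [-0.46, 0.063, 0.886], [-0.034, -0.998, 0.053]]
contact_force: [-1.5, -1.0, 4.9]
grip_width: 0.0264
```

>>> jog_arm(rows=[{"dp": [0, 0, 0], "yaw": 0}, {"dp": [0, 0, 0], "yaw": 0}, {"dp": [0, 0, 0], "yaw": 0}, {"dp": [0, 0, 0], "yaw": 0}, {"dp": [0, 0, 0], "yaw": 0}], hand=0.3)

```text
time_s: 39.83
ee_pos: [0.5862, 0.2946, 0.0569]
eef_rot: [[0.887, -0.004, 0.462], [-0.461, 0.063, 0.885], [-0.033, -0.998, 0.054]]
contact_force: [-0.4, -0.1, -0.2]
grip_width: 0.0595
```

>>> jog_arm(rows=[{"dp": [0, -0.7, 0], "yaw": 0}, {"dp": [0, -1.5, 0], "yaw": 0}, {"dp": [0, -2, 0], "yaw": 0}, {"dp": [0, -3, 0], "yaw": 0}, {"dp": [0, -3, 0], "yaw": 0}, {"dp": [0, -3, 0], "yaw": 0}])

```text
time_s: 40.33
ee_pos: [0.5813, 0.284, 0.1892]
eef_rot: [[0.886, -0.019, 0.463], [-0.461, 0.055, 0.886], [-0.042, -0.998, 0.04]]
contact_force: [-0.4, 0.4, 0.6]
grip_width: 0.06
```

```bash
python3 go.py 585.1 293.2 57
python3 - <<'E'
from workcell import *
from h import *
for n in('wrist','top','side'):
 f=grab_frame(n);np.savez('f_%s.npz'%n,**f);cv2.imwrite('pics/f_%s.png'%n,f['image'][:,:,::-1])
 for x,y,s,p in blobs(f,.063,110 if n=='wrist' else 95,60,20000):
  if 430<x<620 and 140<y<330: print(n,np.round([x,y],1),np.round(s,1),np.round(p))
E
python3 -c "
import cv2;a=cv2.imread('pics/f_side.png')[90:250,140:350];cv2.imwrite('pics/f_c.png',cv2.resize(a,None,fx=3.5,fy=3.5,interpolation=2))"
```

```text
t 40.33 pos [581.3 284.  189.2] w 60.0 F [-0.4  0.4  0.6] q [-68.  33.  54.  96. -33.  67.  59.]
R [[0.886, -0.019, 0.463], [-0.461, 0.055, 0.886], [-0.042, -0.998, 0.04]]
dp total cm [ 0.47 13.24  0.46] rows@4cm 4.0 per row [0.12 3.31 0.11]
wrist [584.8 293.7] [30.8 30.1] [328. 231.]
wrist [461.2 181.3] [43.9 41.2] [124. 160.]
wrist [466.  298.8] [65.5 64.7] [261.  88.]
top [459.8 175.7] [39.1 43. ] [197. 307.]
top [465.3 295.8] [63.2 64.7] [134. 304.]
top [581.5 168.9] [52.6 55.8] [202. 244.]
side [459.1 171.5] [48.5 39.1] [221. 190.]
side [578.8 164.8] [61.1 49.9] [277. 180.]
side [465.9 291.3] [72.3 62.5] [214. 155.]
side [585.7 284.2] [37.1 27.5] [264. 146.]
```

View pics/f_c.png

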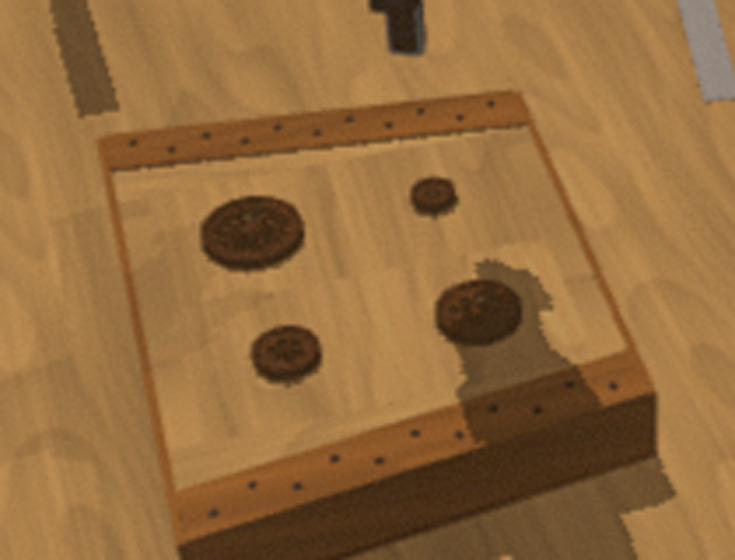

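View pics/f_top.png

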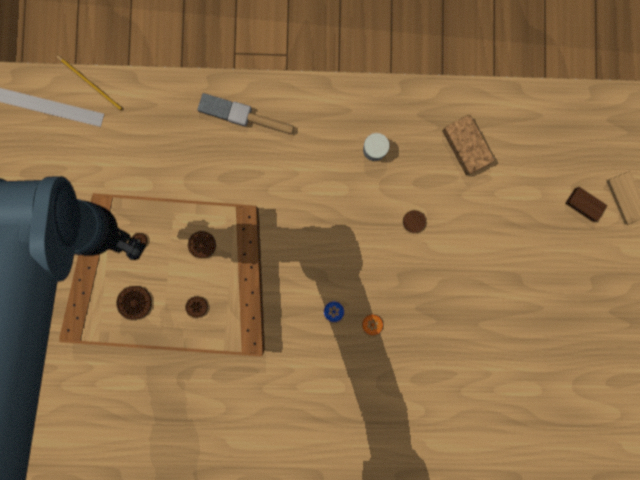

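Run:
```python
from h import *
f=dict(np.load('w6.npz'))
for d in(70,90,110,125):
 for x,y,s,p in blobs(f,.055,d,100,20000):
  if 430<x<620 and 140<y<330: print('w6',d,np.round([x,y],1),np.round(s,1),np.round(p))
def cen(f,z,px,th,ch):
  out=[]
  for (u,v) in px:
    m=(f['image'].max(2)<th).astype(np.uint8);
    n,l,st,c=cv2.connectedComponentsWithStats(m);
    k=np.argmin(np.hypot(*(c-[u,v]).T)); cc=cv2.findContours((l==k).astype(np.uint8),0,1)[0][0];M=cv2.moments(cv2.convexHull(cc))
    out.append(np.round(ray(f,(M['m10']/M['m00'],M['m01']/M['m00']),z)[:2]*1e3,1).tolist()+[M['m00']])
  return out
px={'top':[(139,240),(197,306),(201,245),(133,302)],'side':[(264,147),(221,190),(277,180),(213,156)]}
for n in px:
  a=dict(np.load(n+'0.npz'));b=dict(np.load(f'f_{n}.npz'))
  for th in(80,95,105): print(n,th,'hole',cen(a,.055,px[n],th,0),'\n  disc',cen(b,.059,px[n],th,0))
```

```text
w6 70 [589.1 193.9] [ 6.1 28.6] [360. 254.]
w6 70 [584.1 167.8] [36.6 45.5] [318. 266.]
w6 70 [564.  175.1] [51.7 20. ] [318. 231.]
w6 70 [584.7 293.6] [10.7 12.2] [504. 182.]
w6 70 [460.  181.5] [24.2 24.8] [246.  67.]
w6 70 [485.5 299.4] [26.1  9.6] [456.  11.]
w6 70 [476.8 283.5] [10.   7.3] [431.   8.]
w6 70 [484.4 278.6] [44.6 10. ] [421.  25.]
w6 90 [581.6 172.1] [54.7 56.1] [325. 255.]
w6 90 [585.2 294. ] [13. 12.] [503. 182.]
w6 90 [459.9 181.4] [24.8 25.2] [245.  66.]
w6 90 [487.1 290.5] [62.3 20. ] [448.  25.]
w6 110 [581.8 171.6] [57.1 56.4] [331. 256.]
w6 110 [585.1 294.2] [12.8 13.5] [505. 181.]
w6 110 [459.8 181.5] [25.5 25.4] [247.  67.]
w6 110 [487.3 290.4] [62.3 20.5] [457.  22.]
w6 125 [585.4 294.3] [14.1 13.2] [504. 182.]
w6 125 [459.7 181.5] [25.9 26.3] [247.  66.]
w6 125 [487.8 289.7] [64.1 22. ] [449.  26.]
top 80 hole [[585.2, 292.9, 21.0], [459.3, 179.6, 103.0], [579.3, 173.0, 243.5], [465.7, 299.3, 453.0]] 
  disc [[530.4, 386.9, 1.0], [459.5, 176.7, 332.0], [580.6, 170.4, 582.0], [465.1, 296.7, 881.0]]
top 95 hole [[584.9, 293.1, 25.0], [459.3, 179.0, 113.0], [578.9, 173.3, 266.0], [465.6, 299.7, 474.5]] 
  disc [[530.4, 386.9, 1.0], [459.4, 176.3, 364.0], [580.7, 170.2, 654.0], [465.1, 296.7, 927.5]]Traceback (most recent call last):
  File "<stdin>", line 17, in <module>
  File "<stdin>", line 12, in cen
ZeroDivisionError: float division by zero
```

```bash
python3 -c "
from workcell import robot
print(robot.get_obs()['time_s'],robot.sign_off())"
```

```text
the job is handed in; nothing more can be done
40.4833 None
```

All four rosettes are laid carved face up over the holes of their rank, and the job was handed in at 40.5 s. `sign_off` gives no verdict.

**Last checks**
- **Centring:** The wrist camera puts the rosettes within about 2.5 mm of their holes. The top camera, comparing the same spots before and after, shows about 3 mm towards −y for the largest, third and second. The two cameras disagree by 1–3 mm, but both are well inside the 8 mm limit.
- **Smallest rosette:** It was hidden by the arm in the top view. The wrist camera puts it within 1 mm, and the side view shows it in place.
- **Side view:** All four rosettes lie flat. I did not get a full side-view measurement, because the last check script failed partway on a small blob.
- **Bystanders:** The blank disc and glue tin sit at the same top-view pixels as at the start, and so do the blue and orange look-alikes.
- **Arm:** The gripper is open and clear, 19 cm above the bench.

**Arm tilt:** Fast moves tilted the tool by up to about 0.14 rad midway, with nothing in the gripper. I brought that down with short corrective moves before the last two picks. About 0.05–0.07 rad of tilt remained, and it did not visibly affect the placements.

I viewed 12 pictures out of the 14 allowed.

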